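# Ready the sample carrier for the scanner: stand the jars, pin the gate

## Robot

A 6-joint arm with a two-finger parallel gripper is mounted at the origin on the work surface. World frame = base frame: x ahead of the robot, y to its left, z up, the work surface at z = 0. Lengths are in mm, angles in rad, forces in N, time in s.
With the tool pointing down it reaches from about 300 to 825 mm from the base axis. Payload 5.4 kg.
Tool frame: the origin (TCP) lies midway between the tips of the shut fingers; the grasp point (between the pads) lies 19 mm behind it; z points along the fingers, y is the direction in which the jaws open and shut (so a half turn about z gives the same grasp; the last joint's range is limited). The gripper opens to 92 mm and grips with 3 to 60 N. Pads are 20 mm wide; open, the fingers measure 128 mm over their backs; the gripper's body (75 mm by 189 mm) begins 69 mm behind the grasp point.
Start: joints at [-1.343, 0.158, 1.597, -0, 1.386, -0.21], TCP at [243.745, -520.763, 214.601] pointing down, gripper open.
Joint ranges: [-2.91, 2.91], [-0.94, 2.29], [0.18, 2.7], [-1.29, 4.43], [0.17, 2.64], [-3, 3]. Speed limits (rad/s): [2.57, 2.57, 3.14, 3.14, 3.14, 3.14].

## Interface

Orientations are given as a unit quaternion [w, x, y, z].
In Python, from cell import * gives the robot as it stands. The module is installed in compiled form; this text tells all that it offers.
- The arm moves only by the tool send_rows, never from a script. Its arguments are lists of equal length, an entry for each row: "travel": the shift along the tool's x, y, z in m, a list of three; "dr": the turn, a rotation vector about the tool's x, y, z in degrees, a list of three; "jaw": the opening, from 0 (shut) to 1 (fully open). In form: {"travel": [[x, y, z], ...], "dr": [[rx, ry, rz], ...], "jaw": [jaw, ...]}. A call has 1 to 10 rows; each row shifts and turns the commanded pose from where the row before left it, along the tool's axes as they then stand; what a row does not reach is not made up. A row lasts 1/12 s, in which the tool goes at most 41.7 mm and 7.16 degrees, less where a joint would pass 70% of its speed; a pose out of reach is approached as far as the arm can. A call is refused whole if a number of a shift passes 0.0417 or a number of a turn 7.16, either way. A call with a gripper value outside its range is refused whole. The fingers move at their own pace and stop on an object; "force" is the grip in N (left out, the last holds). Time passes only in rows, so rows that do not move let the fingers close. It gives the time, the measured TCP pose, the force and the opening at its end, in the units of the state.
- observe(): the state, without advancing time (a new reading comes with each control period).
- camera(name): name is "scene" or "top" or "wrist"; returns (picture, depth): 400x640x3 uint8, blue, green, red; 400x640 float32, mm along the optical axis (not along the pixel's ray), 0 where there is no reading.
- get_calibration(name): a dict with "fov_y" (degrees; the focal length in pixels is half the picture's height over the tangent of half this angle, whatever the lens; pixels are square), "cx", "cy" (the principal point, pixels), "distortion" ([k1, k2, p1, p2, k3] as OpenCV has them; the pictures are not rectified), "eye" and "rotation" of the camera in the world; the wrist camera has in their place "hand_eye" (4x4, takes a point from camera to tool coordinates, whose origin is the TCP and whose axes are the flange's). Camera axes: x right, y up, looking along -z (the intrinsics and any distortion apply to the point x, -y, -z); pixel columns grow to the right and rows downward; lengths in mm; the calibration is good to about 2 mm. A picture is of the moment at which its call begins: read the wrist's pose just before it. get_calibration takes no time and is no camera call.
- finish_job(): hands the job in, once; it reports no verdict.
The state is a dict: "time_s": time; "q": joint angles; "joint_vel": joint speeds; "joint_efforts": joint torques, N m; "tcp_pos": TCP position; "ee_rot": TCP orientation; "contact_force": force on the tool from outside, world axes, zero at the start; "torque": the same for the moment, N m; "width": finger opening in mm.
Only numpy, scipy, OpenCV 4.12 (cv2) and the standard library are available. Lean on these libraries where they do the work, as an engineer would, in place of code of your own. Each camera call takes 0.05 s, during which the arm holds its last target.

## Task

First stand every tipped sample jar upright, cap up, on the carrier's lane floor between the lips, among the jars already standing there. Then hang the loose gate on the carrier, its knuckle on top of the carrier's knuckle and the leaf swung well open, and push the hinge pin down through both knuckles until its head is fully home; finally swing the gate shut across the lane's end. Leave all jars standing in the lane and the other things on the table where they are.

Things in the scene. Friction and masses are not known exactly. Their poses are not given: they have to be found in the camera images.
- carrier: grey sample carrier, fixed. Origin on the table; z up, y along the lane away from the gate end, x across the lane, away from the robot. Deck top 8 mm above the table. Lane: y -160 to +264 mm, on x = 0. At its -y end the apron, part of the same flat deck (x -67 to +59, y -290 to -160 mm), on which the gate stands and swings.
- lane (a point): centre of the lane's floor (deck top), half-way along it; axes as the carrier's. The lane is edged by two steel lips 5 mm high and 5 mm wide, 62 mm apart inside (x = -31 to +31 mm), and a like lip closes its +y end.
- hinge (a point): carrier's fixed lower knuckle: steel block 30 x 30 mm, 22 mm high on the deck, with an upright 14.5 mm hole through to the deck, chamfered 2 mm. Point at the centre of the hole's mouth, 30 mm above the table, at carrier x -50, y -190 mm; axes as the carrier's. A 38 mm post beyond the far lip stops the closing gate's free end when the leaf lies along the carrier's +x from the hinge.
- jar0_mid (a point): white square-section sample jar, 46 x 46 mm and 88 mm long including its round grey 45 mm cap (cap = top 20 mm), 100 to 210 g. Point at the jar's centre (44 mm from base, 23 mm from each side). Its x axis runs along the jar from base to cap. At the start it lies tipped across the lane on the two lips, cap away from the robot. May be absent (None).
- jar1_mid (a point): white square-section sample jar, 46 x 46 mm and 88 mm long including its round grey 45 mm cap (cap = top 20 mm), 100 to 210 g. Point at the jar's centre (44 mm from base, 23 mm from each side). Its x axis runs along the jar from base to cap. At the start it lies tipped across the lane on the two lips, cap away from the robot. May be absent (None).
- jar2_mid (a point): white square-section sample jar, 46 x 46 mm and 88 mm long including its round grey 45 mm cap (cap = top 20 mm), 100 to 210 g. Point at the jar's centre (44 mm from base, 23 mm from each side). Its x axis runs along the jar from base to cap. At the start it lies tipped across the lane on the two lips, cap away from the robot. May be absent (None).
- stood0_mid (a point): white square-section sample jar, 46 x 46 mm and 88 mm long including its round grey 45 mm cap (cap = top 20 mm), 100 to 210 g. Point at the jar's centre (44 mm from base, 23 mm from each side). Its z axis runs along the jar from base to cap. At the start it stands upright in the lane as a neighbour.
- stood1_mid (a point): white square-section sample jar, 46 x 46 mm and 88 mm long including its round grey 45 mm cap (cap = top 20 mm), 100 to 210 g. Point at the jar's centre (44 mm from base, 23 mm from each side). Its z axis runs along the jar from base to cap. At the start it stands upright in the lane as a neighbour.
- gate_grip (a point): loose steel gate leaf, 128 to 200 g, standing upright on two cross feet (30 x 10 x 6 mm, at 38 and 86 mm from the hinge axis). Plate 10 mm thick, 46 mm high, gripped across from above. Point at mid-height (23 mm up), 58 mm from the axis. Its x runs along the leaf from hinge axis to free end (plate from 27 to 105 mm), y across its thickness, z up.
- gate_hole (a point): centre of the top mouth of the gate's own knuckle: block 30 x 30 mm, 24 to 46 mm above the leaf's underside, with an upright 14.5 mm through hole chamfered 2 mm. Point on the hinge axis, 46 mm above the underside; axes as gate_grip. When the leaf stands on the apron with this point over hinge, its knuckle sits 2 mm above the fixed one.
- pin_head (a point): hinge pin: steel shaft 12 mm thick and 42 mm long, its last 10 mm tapering to a 4 mm point, under a black round head 24 mm wide and 30 mm high; 50 g. Point at the head's centre (15 mm above the head's underside, 57 mm above the tip); z up along the pin. At the start it stands upright in its stand.
- pin_seat (a point): centre of the underside of the pin's head
- pin_tip (a point): point of the pin, 42 mm below the head's underside
- pin_stand: white block 46 x 46 x 46 mm fixed to the table with an upright 16 mm hole that holds the pin, head resting on the block's top; origin at the centre of its underside
- skull_cast: bystander: plaster skull cast on a cork ring, 130 mm tall, left of the carrier; origin at the centre of its underside
- bone_cast: bystander: cast of a long bone, 150 mm, lying beyond the carrier; origin at the centre of its underside
- calliper: bystander: steel calliper with black slide, 170 mm long, 10 mm high, lying between the robot and the carrier; origin at the centre of its underside
- soft_brush: bystander: brush lying beyond the carrier, 170 mm; origin at the centre of its underside
- tape: bystander: roll of paper tape, 60 mm wide, 18 mm high; origin at the centre of its underside
- find_tray: bystander: white open tray 110 x 150 x 28 mm; origin at the centre of its underside
- foam_wedge: bystander: small grey block 50 x 40 x 18 mm; origin at the centre of its underside

How it is judged:
By the outcome, as a careful person would: the job done as asked, in the order asked, and still so for the second after the job is handed in, with the robot touching nothing.
Of jar0, jar1, jar2 only 2 to 3 are there at a start; the rules pass over those that are not, and their reading is None.
At some moment in a run one of jar0, jar1, jar2 may be knocked a few centimetres aside while the robot is not near it.
It also fails if it takes over 210 s, if anything falls off the work surface, if the arm or the gripper's body presses on something with over 40 N, if the wrist force passes 120 N, or if a joint passes its speed limit or range.

## Working session

There is one attempt and no reset: what is moved stays moved. The work goes in short steps, Python scripts to look and compute and a tool call to move; the robot and the scene stay as the last step left them, time stands still between calls to the robot, and variables do not carry over. Pictures are saved under pics/ and viewed, and the job is handed in when it is done.

Besides the shell and the picture viewer there is one more tool, called after "Call:" by a JSON object that holds its "method" and its "body", one argument or row to a line. send_rows: Moves the arm, as the interface text tells. Its arguments: {"type":"object","properties":{"travel":{"type":"array"},"dr":{"type":"array"},"jaw":{"type":"array"},"force":{"type":"number"}},"required":["travel","dr","jaw"]}

```bash
mkdir -p pics; python3 - <<'E'
from cell import *
import cv2
s=observe(); print({k:(np.round(v,4).tolist() if hasattr(v,'__len__') else v) for k,v in s.items()}) if 'np' in globals() else print(s)
for n in ("scene","top","wrist"):
    p,d=camera(n); cv2.imwrite(f'pics/a_{n}.png',p); print(n,get_calibration(n),d.shape)
print(observe()['time_s'])
E
```

```text
{'time_s': 0.0, 'q': array([-1.34307672e+00,  1.59036519e-01,  1.59820814e+00, -5.77365879e-05,
        1.38618551e+00, -2.10111104e-01]), 'joint_vel': array([ 0.00016305, -0.00091947, -0.0006031 , -0.0019407 , -0.00051623,
        0.00091099]), 'joint_efforts': array([ 1.53883273e-03, -3.85569298e+01, -3.22103906e+01,  7.02225929e-02,
        3.76996142e-02, -1.48207846e-04]), 'tcp_pos': array([ 243.60174106, -520.16703829,  213.63802166]), 'ee_rot': array([-9.18469707e-04,  9.76132008e-01,  2.17176099e-01, -3.64606227e-05]), 'contact_force': array([ 0.29166821, -0.04518219, -0.17664074]), 'torque': array([-0.01092304, -0.03979201, -0.05616001]), 'width': 92.22192436889455}
scene {'fov_y': 50.6287097185727, 'cx': 324.5245250358143, 'cy': 200.36689537448223, 'distortion': array([-0.014871,  0.      ,  0.      ,  0.      ,  0.      ]), 'eye': array([1422.31841576, -134.4231599 ,  909.9514438 ]), 'rotation': array([0.70825173, 0.30092159, 0.24229712, 0.5908619 ])} (400, 640)
top {'fov_y': 49.28509622527679, 'cx': 316.7499497317618, 'cy': 206.39204692080807, 'distortion': array([0.03067685, 0.        , 0.        , 0.        , 0.        ]), 'eye': array([ 479.16244741,   33.32271525, 1417.42656976]), 'rotation': array([-0.70622422, -0.02411918,  0.01843662,  0.70733705])} (400, 640)
wrist {'fov_y': 61.22150775604033, 'cx': 314.84487269803094, 'cy': 196.00207706017812, 'distortion': array([-0.03333729,  0.        ,  0.        ,  0.        ,  0.        ]), 'hand_eye': array([[-4.52684800e-04,  9.55835334e-01,  2.93902380e-01,
         8.36559567e+01],
       [ 9.99999710e-01,  6.12818372e-04, -4.52765251e-04,
        -4.85502661e-01],
       [-6.12877803e-04,  2.93902090e-01, -9.55835334e-01,
        -1.71092645e+02],
       [ 0.00000000e+00,  0.00000000e+00,  0.00000000e+00,
         1.00000000e+00]])} (400, 640)
0.15
```

View pics/a_scene.png

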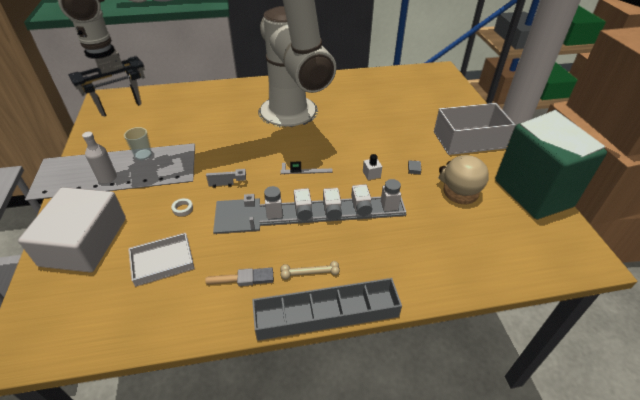

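View pics/a_top.png

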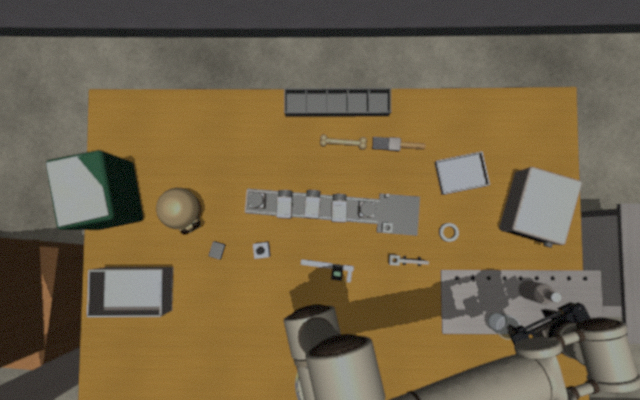

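View pics/a_wrist.png

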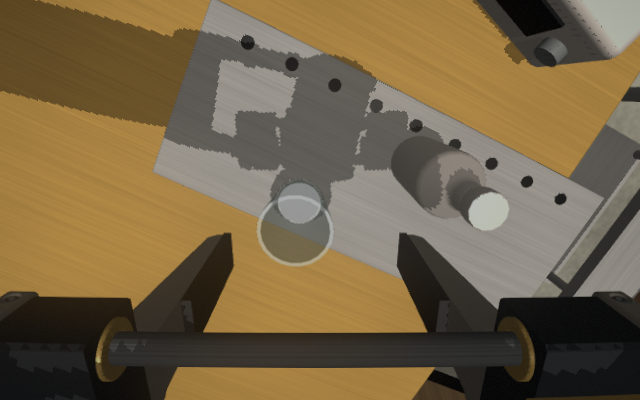

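```bash
cat > h.py <<'E'
from cell import *
import numpy as np, cv2
from scipy.spatial.transform import Rotation as R
def rot(q): return R.from_quat([q[1],q[2],q[3],q[0]]).as_matrix()
class V:
    def __init__(s,name):
        st=observe(); c=get_calibration(name); s.st=st
        s.img,s.d=camera(name)
        if name=='wrist':
            T=np.eye(4);T[:3,:3]=rot(st['ee_rot']);T[:3,3]=st['tcp_pos'];T=T@c['hand_eye'];s.Rm=T[:3,:3];s.e=T[:3,3]
        else: s.Rm=rot(c['rotation']);s.e=np.array(c['eye'])
        f=200/np.tan(np.radians(c['fov_y']/2)); s.K=np.array([[f,0,c['cx']],[0,f,c['cy']],[0,0,1.]]);s.D=np.array(c['distortion'])
    def rays(s,px):
        u=cv2.undistortPoints(np.array(px,float).reshape(-1,1,2),s.K,s.D).reshape(-1,2)
        return (np.c_[u[:,0],-u[:,1],-np.ones(len(u))])@s.Rm.T   # per unit depth
    def plane(s,px,z):
        r=s.rays(px); return s.e+r*((z-s.e[2])/r[:,2])[:,None]
    def pts(s):
        g=np.stack(np.meshgrid(np.arange(640),np.arange(400)),-1).reshape(-1,2)
        P=s.e+s.rays(g)*s.d.reshape(-1,1); P[s.d.reshape(-1)==0]=np.nan
        return P.reshape(400,640,3)
    def proj(s,P):
        c=(np.atleast_2d(P)-s.e)@s.Rm; c=c*[1,-1,-1]
        return cv2.projectPoints(c,np.zeros(3),np.zeros(3),s.K,s.D)[0].reshape(-1,2)
    def save(s,n): cv2.imwrite(f'pics/{n}.png',s.img)
def say(st=None):
    st=st or observe(); print('t',round(st['time_s'],2),'tcp',np.round(st['tcp_pos'],1),'q',np.round(st['q'],3),'w',round(st['width'],1),'F',np.round(st['contact_force'],1)); print(np.round(rot(st['ee_rot']),3).tolist())
E
python3 - <<'E'
from h import *
v=V('top');P=v.pts()
for n,p in dict(hingeblk=(387,227),stood_r=(368,210),j3=(340,203),j2=(313,200),j1=(286,200),stood_l=(257,200),apron=(405,210),gatek=(394,259),pin=(261,250),tape=(449,232),call=(320,265),table=(430,240),tray=(462,172),wedge=(217,250)).items():
    print(n,p,np.round(np.nanmedian(P[p[1]-1:p[1]+2,p[0]-1:p[0]+2].reshape(-1,3),axis=0),0), np.round(P[p[1],p[0]]))
c=v.img[170:290,200:480]; cv2.imwrite('pics/b.png',cv2.resize(c,None,fx=2.85,fy=2.85,interpolation=cv2.INTER_CUBIC))
say()
E
```

```text
hingeblk (387, 227) [ 497. -182.    9.] [ 497. -182.    5.]
stood_r (368, 210) [ 548. -111.   96.] [ 548. -111.   96.]
j3 (340, 203) [572. -28.  58.] [572. -28.  58.]
j2 (313, 200) [581.  56.  57.] [581.  56.  59.]
j1 (286, 200) [581. 140.  58.] [581. 140.  57.]
stood_l (257, 200) [579. 226.  94.] [578. 225. 100.]
apron (405, 210) [ 552. -240.   10.] [ 552. -240.    9.]
gatek (394, 259) [ 394. -204.   -2.] [ 394. -205.   -4.]
pin (261, 250) [426. 215.  75.] [426. 215.  75.]
tape (449, 232) [ 481. -381.    4.] [ 481. -381.    4.]
call (320, 265) [375.  34.   5.] [376.  34.  10.]
table (430, 240) [ 455. -321.   -1.] [ 455. -320.    4.]
tray (462, 172) [ 676. -427.    4.] [ 676. -427.    2.]
wedge (217, 250) [424. 363.  17.] [425. 363.  20.]
t 0.2 tcp [ 243.7 -520.4  214. ] q [-1.343  0.159  1.598  0.     1.386 -0.21 ] w 91.8 F [ 0.2  0.6 -0.1]
[[0.906, 0.424, -0.0], [0.424, -0.906, 0.001], [0.0, -0.001, -1.0]]
```

View pics/b.png

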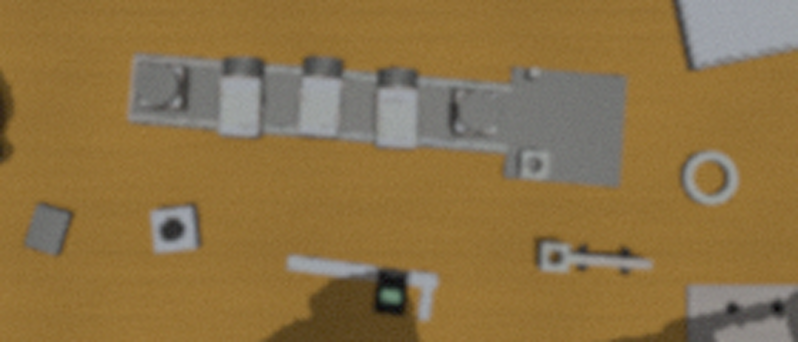

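Call:
{"method": "send_rows", "body": {
  "travel": [
    [0,0,-0.023],
    [0,0,-0.023],
    [0,0,-0.023],
    [0,0,-0.023],
    [0,0,-0.024],
    [0.016,-0.0385,0],
    [0.016,-0.0385,0],
    [0.016,-0.0385,0],
    [0.016,-0.0385,0],
    [0.016,-0.0385,0]
  ],
  "dr": [
    [0,0,6],
    [0,0,6],
    [0,0,6],
    [0,0,6],
    [0,0,6],
    [0,0,0],
    [0,0,0],
    [0,0,0],
    [0,0,0],
    [0,0,0]
  ],
  "jaw": [1,1,1,1,1,1,1,1,1,1]
}}

```text
time_s: 1.03
tcp_pos: [340.3, -334.1, 330.4]
ee_rot: [-0.0, 0.999, -0.043, 0.0]
contact_force: [1.1, 0.0, -0.1]
width: 91.8
```

Call:
{"method": "send_rows", "body": {
  "travel": [
    [0.016,-0.0385,0],
    [0.016,-0.0385,0],
    [0.016,-0.0385,0],
    [0.016,-0.0385,0],
    [0.016,-0.0385,0],
    [0.016,-0.0385,0],
    [0.016,-0.0385,0],
    [0.016,-0.0385,0],
    [0.016,-0.0385,0],
    [0,0,0]
  ],
  "dr": [
    [0,0,0],
    [0,0,0],
    [0,0,0],
    [0,0,0],
    [0,0,0],
    [0,0,0],
    [0,0,0],
    [0,0,0],
    [0,0,0],
    [0,0,0]
  ],
  "jaw": [1,1,1,1,1,1,1,1,1,1]
}}

```text
time_s: 1.87
tcp_pos: [514.4, 3.0, 330.1]
ee_rot: [-0.002, 0.999, -0.039, 0.0]
contact_force: [0.6, 0.1, 1.0]
width: 91.9
```

```bash
python3 - <<'E'
from h import *
say(); v=V('wrist'); v.save('c'); np.savez('c.npz',d=v.d,Rm=v.Rm,e=v.e)
P=v.pts(); print(v.proj([[580,56,58],[394,-204,46],[426,215,75]]))
E
```

```text
t 1.87 tcp [514.4   3.  330.1] q [-0.231 -0.052  1.591  0.003  1.603  1.418] w 91.9 F [0.6 0.1 1. ]
[[0.997, -0.078, 0.0], [-0.078, -0.997, 0.003], [-0.0, -0.003, -1.0]]
[[270.28876226 110.60451311]
 [463.6263855  227.14020089]
 [167.43432918 235.5904395 ]]
```

View pics/c.png

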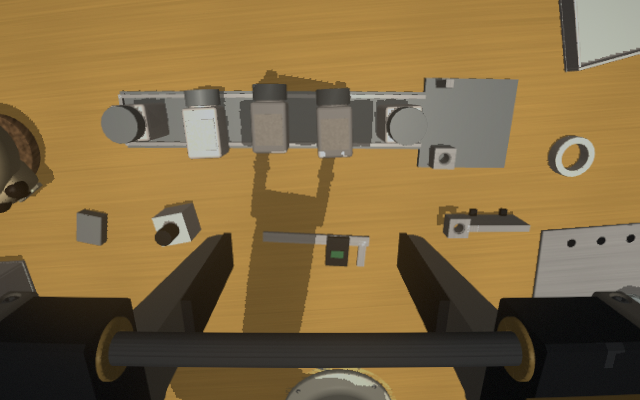

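```bash
cat > seg.py <<'E'
from h import *
def comps(v,P,zlo,zhi,xr=(330,720),yr=(-330,330),amin=60):
    m=((P[...,2]>zlo)&(P[...,2]<zhi)&(P[...,0]>xr[0])&(P[...,0]<xr[1])&(P[...,1]>yr[0])&(P[...,1]<yr[1])).astype(np.uint8)
    m=cv2.morphologyEx(m,cv2.MORPH_OPEN,np.ones((3,3)))
    n,l,s,c=cv2.connectedComponentsWithStats(m)
    out=[]
    for i in range(1,n):
        if s[i,4]<amin: continue
        q=P[l==i]; xy=q[:,:2].astype(np.float32); r=cv2.minAreaRect(xy)
        out.append((np.round(c[i]),int(s[i,4]),np.round(q.mean(0),1),np.round(r[0],1),np.round(r[1],1),round(r[2],1)))
    return out
if __name__=='__main__':
    v=V('wrist');P=v.pts()
    print('noise table',np.nanmedian(P[300:,400:450,2]),np.nanstd(P[20:60,200:400,2]),np.nanmedian(P[20:60,200:400,2]))
    for b in [(90,104),(52,66),(40,50),(24,36),(66,84)]:
        print(b)
        for o in comps(v,P,*b): print(o)
E
python3 seg.py
```

```text
noise table 383.6609784188587 0.9434205228168703 0.93858438346723
(90, 104)
(array([117., 124.]), 1138, array([580.8, 231.7,  96.5]), array([580.5, 232.8]), array([43.1, 42.8]), 81.6)
(array([404., 125.]), 1172, array([ 551.4, -108.4,   97. ]), array([ 551.1, -108.8]), array([44.1, 44.3]), 41.9)
(52, 66)
(array([265., 120.]), 2210, array([567.5,  59.7,  59.1]), array([569.7,  60. ]), array([45.2, 87.3]), 84.6)
(array([199., 126.]), 2234, array([567.8, 146.9,  58.9]), array([570. , 148.3]), array([46.7, 88.7]), 88.1)
(array([331., 124.]), 2213, array([555.1, -23.5,  59.3]), array([556.9, -23.4]), array([46. , 88.5]), 88.7)
(array([148., 119.]), 158, array([582.3, 210.4,  58.9]), array([582.2, 210.3]), array([37.6,  2.9]), 0.4)
(array([169., 228.]), 87, array([429.9, 214.3,  58.9]), array([427.7, 215.9]), array([23.2, 10.6]), 29.3)
(40, 50)
(array([446.,  82.]), 70, array([ 596.5, -174.6,   46.6]), array([ 596.5, -175.1]), array([10.4,  7.6]), 85.6)
(array([212.,  96.]), 76, array([603.7, 127. ,  45.2]), array([603.6, 127.3]), array([ 4.5, 19.1]), 88.7)
(array([154., 120.]), 113, array
[... 257 characters left out ...]
241. ]), array([119.6,  30.5]), 84.7)
(24, 36)
(array([159., 118.]), 126, array([580.4, 210.1,  29.9]), array([579.9, 210.2]), array([ 2.1, 42.4]), 88.1)
(array([441., 158.]), 418, array([ 494.7, -177.1,   30.8]), array([ 494.6, -178.1]), array([31.1, 30.6]), 86.4)
(array([188., 222.]), 102, array([426.9, 198.9,  29.7]), array([427. , 198.9]), array([42.9,  2. ]), 7.2)
(66, 84)
(array([140., 121.]), 401, array([580.9, 214.6,  74.3]), array([580.1, 218.7]), array([46.6, 20. ]), 2.4)
(array([385., 122.]), 261, array([554.6, -90.4,  74.2]), array([552.2, -92.6]), array([16. , 45.8]), 83.1)
(array([161., 236.]), 258, array([425.7, 219.8,  75.5]), array([424.5, 221.1]), array([22.6, 22.6]), 58.1)
```

```bash
python3 - <<'E'
from h import *
v=V('wrist');P=v.pts()
# deck/apron mask
m=((P[...,2]>5.0)&(P[...,2]<11)&(P[...,0]>470)&(P[...,0]<640)&(P[...,1]>-300)&(P[...,1]<-150)).astype(np.uint8)
m=cv2.morphologyEx(m,cv2.MORPH_OPEN,np.ones((5,5)))
cs=max(cv2.findContours(m,0,2)[0],key=cv2.contourArea)
ap=cv2.approxPolyDP(cs,4,True).reshape(-1,2); print(ap.tolist(),np.round(v.plane(ap,8)[:,:2],1).tolist())
a=v.plane(cs.reshape(-1,2),8)[:,:2]
for nm,yy in(('minY',1),):
    pass
# -y edge, +x edge lines
c=a.mean(0)
e=a[(a[:,1]<c[1]-40)&(abs(a[:,0]-c[0])<45)]; k=np.polyfit(e[:,0],e[:,1],1); print('apron end: dy/dx',k, np.degrees(np.arctan(k[0])), np.std(e[:,1]-np.polyval(k,e[:,0])))
# grey silhouettes: far lip & near lip via saturation edges
hsv=cv2.cvtColor(v.img,cv2.COLOR_BGR2HSV); sat=hsv[...,1]
for nm,rng,z in(('far',(75,110),13),('near',(135,160),8)):
    q=[]
    for x in range(125,420):
        col=sat[rng[0]:rng[1],x]<70
        g=np.where(col)[0]
        if len(g)<3: continue
        q.append((x,rng[0]+(g[0] if nm=='far' else g[-1])))
    w=v.plane(q,z)[:,:2]
    # ransac-ish line
    best=None
    rs=np.random.RandomState(0)
    for _ in range(300):
        i,j=rs.choice(len(w),2,False)
        if abs(w[i,1]-w[j,1])<60: continue
        kk=np.polyfit(w[[i,j],1],w[[i,j],0],1); n=abs(w[:,0]-np.polyval(kk,w[:,1]))<1.2
        if best is None or n.sum()>best.sum(): best=n
    kk=np.polyfit(w[best,1],w[best,0],1); print(nm,kk,best.sum(),len(w),np.degrees(np.arctan(kk[0])))
E
```

```text
[[421, 76], [422, 96], [417, 101], [418, 112], [424, 115], [417, 165], [424, 165], [432, 138], [437, 139], [434, 144], [452, 147], [452, 157], [457, 158], [451, 165], [464, 160], [471, 165], [472, 159], [473, 165], [480, 165], [486, 157], [491, 165], [499, 165], [496, 143], [503, 140], [506, 105], [500, 103], [504, 97], [509, 100], [511, 86], [506, 85], [512, 79], [466, 77], [465, 84], [464, 77], [451, 77], [446, 89], [431, 86], [430, 76]] [[606.0, -157.1], [579.1, -158.6], [572.8, -151.5], [557.5, -152.9], [552.6, -161.6], [480.3, -151.7], [479.5, -162.2], [518.8, -173.5], [516.7, -180.9], [509.8, -176.6], [503.2, -203.3], [488.2, -203.8], [486.1, -211.4], [476.2, -202.7], [482.3, -222.0], [473.8, -232.9], [482.8, -234.0], [473.5, -235.9], [472.7, -246.6], [484.2, -254.9], [471.3, -263.3], [470.4, -275.5], [504.0, -268.5], [507.7, -278.7], [557.7, -279.4], [561.1, -270.5], [569.0, -275.7], [564.3, -283.2], [583.4, -284.7], [585.2, -277.4], [592.7, -285.4], [600.0, -220.0], [590.8, -219.0], [600.2, -217.2], [601.6, -199.0], [586.0, -192.3], [591.6, -171.1], [605.1, -169.6]]
apron end: dy/dx [-8.55189903e-02 -2.30731522e+02] -4.887984278457376 3.5888923819226144
far [8.62878073e-02 5.99106254e+02] 202 295 4.9317115648759104
near [8.43483565e-02 5.20951439e+02] 162 295 4.821392282511541
```

```bash
cat >> h.py <<'E'
def Rt(yaw,tilt):
    "tool pointing down, tool x at world yaw (deg), tilted forward by tilt deg (about tool y)"
    c,s=np.cos(np.radians(yaw)),np.sin(np.radians(yaw))
    B=np.array([[c,s,0],[s,-c,0],[0,0,-1.]])
    return B@R.from_euler('y',tilt,degrees=True).as_matrix()
def grasp_tcp(G,Rm): return np.array(G,float)+19*Rm[:,2]
def plan(wps,start=None):
    "wps: list of (pos, R, nrows). prints tool-frame rows: mm and deg"
    st=observe(); p=st['tcp_pos'].copy(); A=rot(st['ee_rot'])
    if start: p,A=start
    for tp,TR,n in wps:
        tp=np.array(tp,float); rv=R.from_matrix(A.T@TR).as_rotvec()
        p0,A0=p.copy(),A.copy(); T=[];D=[]
        for i in range(n):
            q=p0+(tp-p0)*(i+1)/n; B=A0@R.from_rotvec(rv*(i+1)/n).as_matrix()
            T.append((np.round(A.T@(q-p)/1000,4)+0).tolist()); D.append((np.round(np.degrees(rv)/n,2)+0).tolist()); p,A=q,B
        same=np.allclose(T,T[0],atol=2e-4)
        print('n',n,'T',T[0] if same else T,'D',D[0],'| to',np.round(tp,1))
E
python3 - <<'E'
from h import *
say()
y=-5.4; Rg=Rt(y,-50); G=[577.7,59.2,39]; t=grasp_tcp(G,Rg); up=t+[0,0,100]
print(t); plan([(up,Rg,9),(t,Rg,6)])
E
```

```text
t 2.02 tcp [512.7  -3.1 330.3] q [-2.420e-01 -5.600e-02  1.594e+00 -1.000e-03  1.604e+00  1.414e+00] w 91.9 F [-0.3 -0.9 -1. ]
[[0.996, -0.085, -0.001], [-0.085, -0.996, -0.0], [-0.001, 0.0, -1.0]]
[563.2097505   60.56973186  26.78703542]
n 9 T [[0.005, -0.0075, 0.0226], [0.0072, -0.0075, 0.022], [0.0093, -0.0075, 0.0212], [0.0113, -0.0075, 0.0202], [0.0132, -0.0075, 0.0191], [0.0149, -0.0075, 0.0177], [0.0166, -0.0075, 0.0162], [0.018, -0.0076, 0.0145], [0.0193, -0.0076, 0.0127]] D [0.03, -5.55, 0.06] | to [563.2  60.6 126.8]
n 6 T [0.0128, 0.0, 0.0107] D [0.0, 0.0, 0.0] | to [563.2  60.6  26.8]
```

Call:
{"method": "send_rows", "body": {
  "travel": [
    [0.005,-0.0075,0.0226],
    [0.0072,-0.0075,0.022],
    [0.0093,-0.0075,0.0212],
    [0.0113,-0.0075,0.0202],
    [0.0132,-0.0075,0.0191],
    [0.0149,-0.0075,0.0177],
    [0.0166,-0.0075,0.0162],
    [0.018,-0.0076,0.0145],
    [0.0193,-0.0076,0.0127],
    [0,0,0]
  ],
  "dr": [
    [0,-5.55,0],
    [0,-5.55,0],
    [0,-5.55,0],
    [0,-5.55,0],
    [0,-5.55,0],
    [0,-5.55,0],
    [0,-5.55,0],
    [0,-5.55,0],
    [0,-5.55,0],
    [0,0,0]
  ],
  "jaw": [0.7,0.7,0.7,0.7,0.7,0.7,0.7,0.7,0.7,0.7]
}}

```text
time_s: 2.85
tcp_pos: [557.6, 59.6, 109.4]
ee_rot: [-0.02, 0.899, -0.04, -0.436]
contact_force: [-3.5, 0.7, -6.4]
width: 64.4
```

```bash
python3 - <<'E'
from h import *
v=V('wrist'); v.save('d'); say(v.st); v=V('scene'); cv2.imwrite('pics/d2.png',cv2.resize(v.img[120:260,160:460],None,fx=2.6,fy=2.6))
y=-5.4; Rg=Rt(y,-50); G=[577.7,59.2,39]; t=grasp_tcp(G,Rg); plan([(t,Rg,6)])
E
```

```text
t 2.85 tcp [557.6  59.6 109.4] q [-0.103  0.984  0.894 -0.013  2.166  1.554] w 64.4 F [-3.5  0.7 -6.4]
[[0.617, -0.088, -0.782], [-0.054, -0.996, 0.07], [-0.785, -0.001, -0.619]]
n 6 T [0.0125, -0.0003, 0.01] D [0.05, 0.07, 0.04] | to [563.2  60.6  26.8]
```

View pics/d.png

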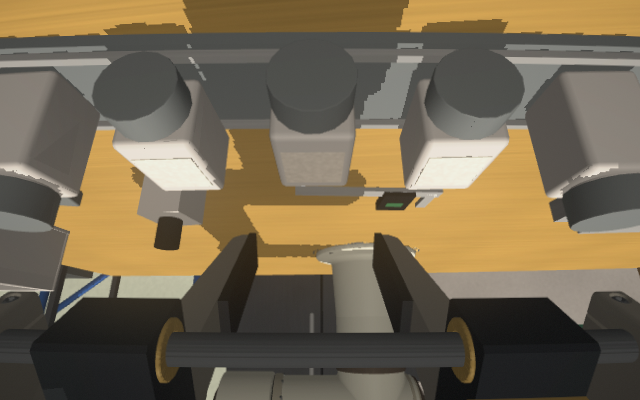

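View pics/d2.png

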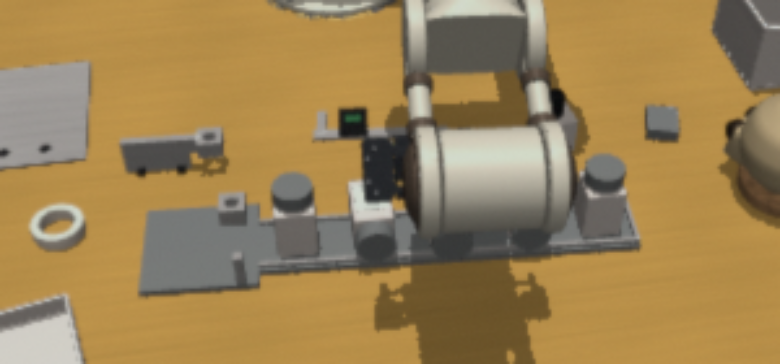

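```bash
python3 - <<'E'
from h import *
say()
y=-5.4; Rg=Rt(y,-50); G=[577.7,59.2,39]; t=grasp_tcp(G,Rg); plan([(t,Rg,6)])
E
```

```text
t 2.95 tcp [561.6  59.  122.8] q [-0.103  0.96   0.895 -0.014  2.167  1.554] w 64.4 F [ 0.4 -0.   0.8]
[[0.635, -0.088, -0.768], [-0.056, -0.996, 0.068], [-0.771, -0.0, -0.637]]
n 6 T [0.0125, -0.0003, 0.01] D [0.05, 0.07, 0.04] | to [563.2  60.6  26.8]
```

Call:
{"method": "send_rows", "body": {
  "travel": [
    [0.0125,0,0.01],
    [0.0125,0,0.01],
    [0.0125,0,0.01],
    [0.0125,0,0.01],
    [0.0125,0,0.01],
    [0.0125,0,0.01],
    [0,0,0],
    [0,0,0]
  ],
  "dr": [
    [0,0,0],
    [0,0,0],
    [0,0,0],
    [0,0,0],
    [0,0,0],
    [0,0,0],
    [0,0,0],
    [0,0,0]
  ],
  "jaw": [0.7,0.7,0.7,0.7,0.7,0.7,0.7,0.7]
}}

```text
time_s: 3.62
tcp_pos: [564.8, 60.3, 29.8]
ee_rot: [-0.018, 0.905, -0.039, -0.423]
contact_force: [1.1, -0.8, 0.8]
width: 64.3
```

```bash
python3 - <<'E'
from h import *
v=V('wrist'); v.save('e'); say(v.st)
E
```

```text
t 3.62 tcp [564.8  60.3  29.8] q [-0.1    1.086  0.875 -0.012  2.055  1.556] w 64.3 F [ 1.1 -0.8  0.8]
[[0.639, -0.086, -0.765], [-0.055, -0.996, 0.066], [-0.768, -0.0, -0.641]]
```

View pics/e.png

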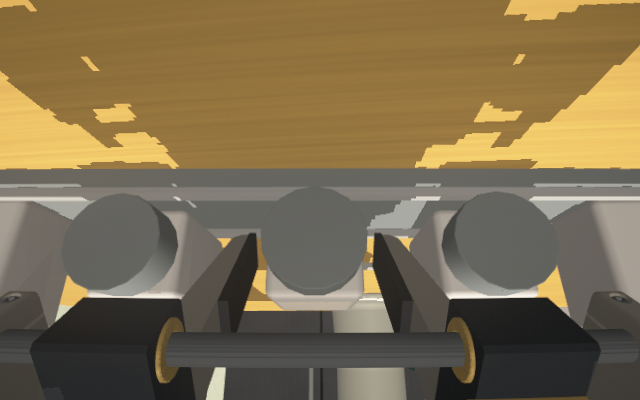

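Call:
{"method": "send_rows", "body": {
  "travel": [
    [0,0,0],
    [0,0,0],
    [0,0,0],
    [0,0,0],
    [0,0,0],
    [-0.0115,0,-0.0096],
    [-0.0115,0,-0.0096],
    [-0.0115,0,-0.0096],
    [-0.0115,0,-0.0096],
    [-0.0115,0,-0.0096]
  ],
  "dr": [
    [0,0,0],
    [0,0,0],
    [0,0,0],
    [0,0,0],
    [0,0,0],
    [0,0,0],
    [0,0,0],
    [0,0,0],
    [0,0,0],
    [0,0,0]
  ],
  "jaw": [0.3,0.3,0.3,0.3,0.3,0.3,0.3,0.3,0.3,0.3],
  "force": 30
}}

```text
time_s: 4.5
tcp_pos: [565.9, 60.1, 108.3]
ee_rot: [-0.018, 0.906, -0.039, -0.421]
contact_force: [0.0, -0.1, -1.4]
width: 45.9
```

```bash
python3 - <<'E'
from h import *
say()
y=-4.9
# upright: jar base->cap up; grasp s=8 above centre; lane centre at jar y
G=np.array([560.0+.0853*60,60,8+44+8.])
for tl in (40,):
    Rg=Rt(y,tl); t=grasp_tcp(G,Rg); up=t+[0,0,70]; print(t)
    plan([(up,Rg,14),(t,Rg,5)])
E
```

```text
t 4.5 tcp [565.9  60.1 108.3] q [-0.1    0.981  0.885 -0.013  2.146  1.555] w 45.9 F [ 0.  -0.1 -1.4]
[[0.642, -0.086, -0.762], [-0.055, -0.996, 0.065], [-0.764, 0.0, -0.645]]
[577.28632982  58.95680614  45.44515558]
n 14 T [[0.0001, 0.0, -0.001], [0.0002, 0.0, -0.0009], [0.0003, 0.0, -0.0009], [0.0004, 0.0, -0.0009], [0.0005, 0.0, -0.0008], [0.0006, 0.0, -0.0007], [0.0007, 0.0, -0.0007], [0.0008, 0.0, -0.0006], [0.0008, 0.0, -0.0005], [0.0009, 0.0, -0.0004], [0.0009, 0.0, -0.0003], [0.0009, 0.0, -0.0002], [0.001, 0.0, -0.0001], [0.001, 0.0, 0.0]] D [0.0, 6.42, 0.0] | to [577.3  59.  115.4]
n 5 T [-0.009, 0.0, 0.0107] D [0.0, 0.0, 0.0] | to [577.3  59.   45.4]
```

Call:
{"method": "send_rows", "body": {
  "travel": [
    [-0.005,0,-0.004],
    [0,0,0],
    [0,0,0],
    [0,0,0],
    [0,0,0],
    [0,0,0],
    [0,0,0],
    [0.003,0,0],
    [0.003,0,0],
    [0.003,0,0]
  ],
  "dr": [
    [0,6.4,0],
    [0,6.4,0],
    [0,6.4,0],
    [0,6.4,0],
    [0,6.4,0],
    [0,6.4,0],
    [0,6.4,0],
    [0,6.4,0],
    [0,6.4,0],
    [0,6.4,0]
  ],
  "jaw": [0.3,0.3,0.3,0.3,0.3,0.3,0.3,0.3,0.3,0.3]
}}

```text
time_s: 5.33
tcp_pos: [574.5, 59.4, 114.8]
ee_rot: [0.005, 0.991, -0.042, 0.126]
contact_force: [0.4, 0.3, -1.6]
width: 46.0
```

Call:
{"method": "send_rows", "body": {
  "travel": [
    [0,0,0],
    [0,0,0],
    [0,0,0],
    [0,0,0],
    [0,0,0],
    [0,0,0]
  ],
  "dr": [
    [0,6.4,0],
    [0,6.4,0],
    [0,6.4,0],
    [0,6.4,0],
    [0,0,0],
    [0,0,0]
  ],
  "jaw": [0.3,0.3,0.3,0.3,0.3,0.3]
}}

```text
time_s: 5.83
tcp_pos: [571.8, 59.9, 111.0]
ee_rot: [0.014, 0.941, -0.04, 0.336]
contact_force: [0.4, -0.0, -0.8]
width: 45.8
```

```bash
python3 - <<'E'
from h import *
v=V('wrist'); v.save('f'); say(v.st); v=V('scene'); cv2.imwrite('pics/f2.png',cv2.resize(v.img[120:260,160:460],None,fx=2.6,fy=2.6))
y=-4.9
G=np.array([560.0+.0853*60,60,8+44+8.])
Rg=Rt(y,40); t=grasp_tcp(G,Rg); plan([(t,Rg,5)])
E
```

```text
t 5.83 tcp [571.8  59.9 111. ] q [-0.118 -0.143  2.281  0.066  0.318  1.484] w 45.8 F [ 0.4 -0.  -0.8]
[[0.771, -0.085, 0.631], [-0.066, -0.996, -0.054], [0.633, -0.0, -0.774]]
n 5 T [-0.0088, 0.0, 0.0108] D [0.0, 0.05, 0.0] | to [577.3  59.   45.4]
```

View pics/f.png

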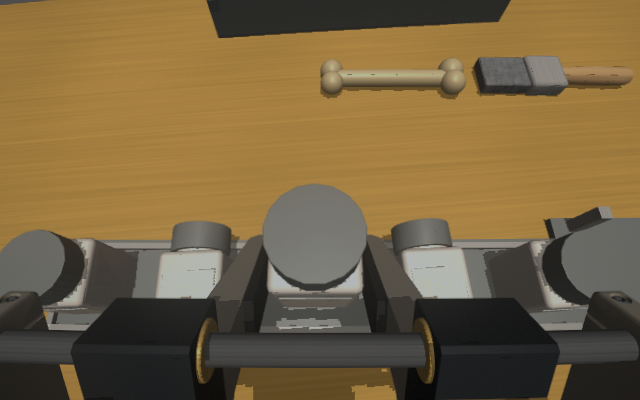

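View pics/f2.png

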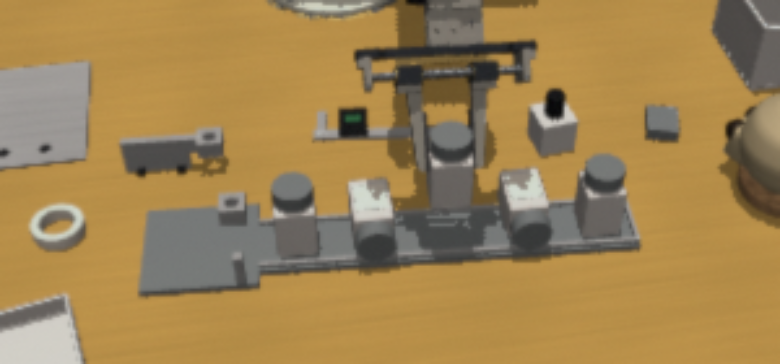

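```bash
python3 - <<'E'
from h import *
v=V('wrist');P=v.pts();say(v.st)
m=(P[...,2]>145)&(P[...,2]<185)&(abs(P[...,1]-60)<26)&(abs(P[...,0]-570)<40)
q=P[m]; A=np.c_[q[:,:2],np.ones(len(q))]; k,_,_,_=np.linalg.lstsq(A,q[:,2],rcond=None); r=q[:,2]-A@k; g=abs(r)<3; k=np.linalg.lstsq(A[g],q[g,2],rcond=None)[0]
q=q[g];print(len(q),q.mean(0),k[:2],q.min(0),q.max(0))
E
```

```text
t 5.93 tcp [576.4  59.1 115.2] q [-0.118 -0.141  2.274  0.066  0.316  1.484] w 45.6 F [ 0.6 -0.2 -1.2]
[[0.766, -0.086, 0.637], [-0.066, -0.996, -0.055], [0.639, 0.0, -0.769]]
8890 [569.8937665   59.55473053 163.29793341] [-0.01264121 -0.02305607] [531.13374559  34.02997214 157.80497176] [595.65041154  85.99528839 167.42096253]
```

Call:
{"method": "send_rows", "body": {
  "travel": [
    [-0.009,0,0.0095],
    [-0.009,0,0.0095],
    [-0.009,0,0.0095],
    [-0.009,0,0.0095],
    [-0.004,0,0.0045],
    [-0.002,0,0.0025],
    [-0.002,0,0.0025],
    [0,0,0],
    [0,0,0]
  ],
  "dr": [
    [0,0,0],
    [0,0,0],
    [0,0,0],
    [0,0,0],
    [0,0,0],
    [0,0,0],
    [0,0,0],
    [0,0,0],
    [0,0,0]
  ],
  "jaw": [0.3,0.3,0.3,0.3,0.3,0.3,0.3,0.3,0.3]
}}

```text
time_s: 6.73
tcp_pos: [571.5, 58.9, 56.4]
ee_rot: [0.014, 0.941, -0.04, 0.335]
contact_force: [-0.9, 0.4, -1.8]
width: 45.6
```

```bash
python3 - <<'E'
from h import *
v=V('wrist');P=v.pts();say(v.st);v.save('g')
P=P[220:290,265:370]; q=P[(P[...,2]>80)].reshape(-1,3)
print(np.percentile(q,[1,50,99],axis=0))
v=V('scene'); cv2.imwrite('pics/g2.png',cv2.resize(v.img[160:240,280:420],None,fx=5,fy=5))
E
```

```text
t 6.73 tcp [571.5  58.9  56.4] q [-0.122 -0.006  2.295  0.143  0.172  1.402] w 45.6 F [-0.9  0.4 -1.8]
[[0.773, -0.085, 0.629], [-0.066, -0.996, -0.052], [0.631, -0.001, -0.776]]
[[546.56910214  37.20762457  80.9329453 ]
 [558.93920833  59.83484078 104.44204956]
 [574.08742079  83.09074166 106.12553004]]
```

View pics/g2.png

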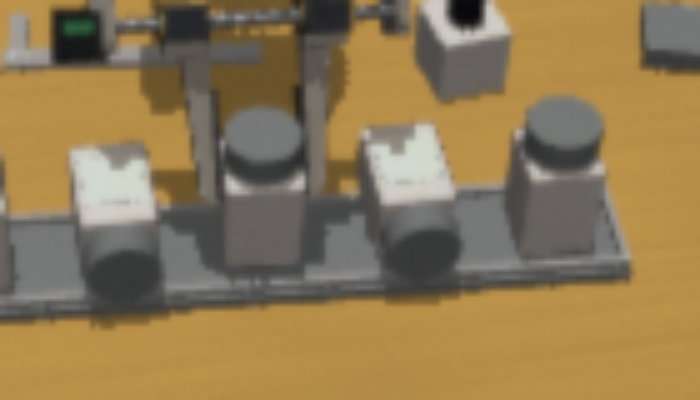

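Call:
{"method": "send_rows", "body": {
  "travel": [
    [0,0,0],
    [-0.002,0,0.0025],
    [-0.002,0,0.0025],
    [0,0,0],
    [0,0,0]
  ],
  "dr": [
    [0,-5,0],
    [0,0,0],
    [0,0,0],
    [0,0,0],
    [0,0,0]
  ],
  "jaw": [0.3,0.3,0.3,0.3,0.3]
}}

```text
time_s: 7.25
tcp_pos: [571.9, 58.7, 50.4]
ee_rot: [0.012, 0.954, -0.041, 0.296]
contact_force: [1.7, -1.5, 2.8]
width: 46.0
```

```bash
cat > cap.py <<'E'
from h import *
import sys
v=V('wrist');P=v.pts();say(v.st)
P=P[200:300,265:370]; q=P[(P[...,2]>80)&(P[...,2]<200)].reshape(-1,3)
g=q[q[:,2]>np.percentile(q[:,2],90)-4]
for _ in range(3):
    A=np.c_[g[:,:2]-g[:,:2].mean(0),np.ones(len(g))];k=np.linalg.lstsq(A,g[:,2],rcond=None)[0];c=g[:,:2].mean(0)
    r=q[:,2]-np.c_[q[:,:2]-c,np.ones(len(q))]@k; g=q[abs(r)<2]
print('cap n',len(g),'ctr',np.round(cv2.minAreaRect(g[:,:2].astype(np.float32))[:2],1).tolist(),'z',round(k[2],1),'slope deg x,y',np.round(np.degrees(k[:2]),1))
E
python3 cap.py
```

```text
t 7.25 tcp [571.9  58.7  50.4] q [-0.12   0.024  2.238  0.075  0.28   1.471] w 46.0 F [ 1.7 -1.5  2.8]
[[0.822, -0.085, 0.563], [-0.071, -0.996, -0.047], [0.565, -0.001, -0.825]]
cap n 7407 ctr [[569.2, 59.2], [43.4, 36.2]] z 99.2 slope deg x,y [-6.   0.3]
```

Call:
{"method": "send_rows", "body": {
  "travel": [
    [0.0022,0,0.0039],
    [0,0,0],
    [0,0,0],
    [0,0,0],
    [0,0,0],
    [0,0,0]
  ],
  "dr": [
    [0,0,0],
    [0,0,0],
    [0,0,0],
    [0,0,0],
    [0,0,0],
    [0,0,0]
  ],
  "jaw": [0.3,0.3,0.3,0.65,0.65,0.65],
  "force": 5
}}

```text
time_s: 7.8
tcp_pos: [572.9, 59.0, 45.8]
ee_rot: [0.012, 0.956, -0.041, 0.292]
contact_force: [-0.7, 0.3, 0.2]
width: 59.4
```

```bash
python3 cap.py; python3 - <<'E'
from h import *
y=-4.9; t=observe()['tcp_pos']
plan([(t+[-60,5,65],rot(observe()['ee_rot']),4)])
E
```

```text
t 7.8 tcp [572.9  59.   45.8] q [-0.119  0.04   2.229  0.074  0.281  1.472] w 59.4 F [-0.7  0.3  0.2]
[[0.827, -0.084, 0.556], [-0.071, -0.996, -0.046], [0.558, -0.002, -0.83]]
cap n 8562 ctr [[565.9, 59.3], [42.6, 38.2]] z 97.3 slope deg x,y [ 0.6 -0.1]
n 4 T [-0.0034, 0.0, -0.0219] D [0.0, 0.0, 0.0] | to [513.1  64.  110.9]
```

Call:
{"method": "send_rows", "body": {
  "travel": [
    [0,0,-0.025],
    [0,0,-0.025],
    [0,0,-0.025],
    [0,0,-0.025],
    [0.01,0,-0.03],
    [0.01,0,-0.03],
    [0,0,0],
    [0,0,0]
  ],
  "dr": [
    [0,0,0],
    [0,0,0],
    [0,0,0],
    [0,0,0],
    [0,-7,0],
    [0,-7,0],
    [0,0,0],
    [0,0,0]
  ],
  "jaw": [0.65,0.65,0.65,0.65,0.7,0.7,0.7,0.7]
}}

```text
time_s: 8.52
tcp_pos: [510.1, 64.2, 182.5]
ee_rot: [0.007, 0.979, -0.041, 0.198]
contact_force: [0.2, -0.1, -0.4]
width: 64.1
```

```bash
python3 - <<'E'
from h import *
say()
y=-1.9; Rg=Rt(y,-56); c,s=np.cos(np.radians(y)),np.sin(np.radians(y)); G=np.array([570+8*c,148.3+8*s,39]); t=grasp_tcp(G,Rg); up=t+[0,0,110]
print(t); plan([(up,Rg,12),(t,Rg,7)])
E
```

```text
t 8.52 tcp [510.1  64.2 182.5] q [-0.121 -0.296  2.144  0.021  0.896  1.525] w 64.1 F [ 0.2 -0.1 -0.4]
[[0.918, -0.084, 0.387], [-0.078, -0.996, -0.031], [0.388, -0.002, -0.922]]
[562.25254789 148.55700946  28.37533483]
n 12 T [[0.002, -0.0074, 0.0049], [0.0026, -0.0074, 0.0046], [0.0031, -0.0074, 0.0042], [0.0036, -0.0073, 0.0038], [0.0041, -0.0073, 0.0034], [0.0045, -0.0073, 0.0029], [0.0048, -0.0073, 0.0023], [0.0051, -0.0073, 0.0018], [0.0053, -0.0073, 0.0012], [0.0054, -0.0072, 0.0005], [0.0054, -0.0072, -0.0001], [0.0054, -0.0072, -0.0007]] D [-0.08, -6.57, -0.25] | to [562.3 148.6 138.4]
n 7 T [0.013, 0.0, 0.0088] D [0.0, 0.0, 0.0] | to [562.3 148.6  28.4]
```

Call:
{"method": "send_rows", "body": {
  "travel": [
    [0.002,-0.0074,0.0049],
    [0.0026,-0.0074,0.0046],
    [0.0031,-0.0074,0.0042],
    [0.0036,-0.0073,0.0038],
    [0.0041,-0.0073,0.0034],
    [0.0045,-0.0073,0.0029],
    [0.0048,-0.0073,0.0023],
    [0.0051,-0.0073,0.0018],
    [0.0053,-0.0073,0.0012],
    [0.0054,-0.0072,0.0005]
  ],
  "dr": [
    [0,-6.6,-0.25],
    [0,-6.6,-0.25],
    [0,-6.6,-0.25],
    [0,-6.6,-0.25],
    [0,-6.6,-0.25],
    [0,-6.6,-0.25],
    [0,-6.6,-0.25],
    [0,-6.6,-0.25],
    [0,-6.6,-0.25],
    [0,-6.6,-0.25]
  ],
  "jaw": [0.7,0.7,0.7,0.7,0.7,0.7,0.7,0.7,0.7,0.7]
}}

```text
time_s: 9.35
tcp_pos: [550.5, 135.4, 140.9]
ee_rot: [-0.013, 0.927, -0.018, -0.373]
contact_force: [1.3, -0.2, 0.1]
width: 64.6
```

Call:
{"method": "send_rows", "body": {
  "travel": [
    [0.0054,-0.0072,0],
    [0.0054,-0.0072,0],
    [0,0,0],
    [0,0,0],
    [0,0,0]
  ],
  "dr": [
    [0,-6.6,-0.25],
    [0,-6.6,-0.25],
    [0,0,0],
    [0,0,0],
    [0,0,0]
  ],
  "jaw": [0.7,0.7,0.7,0.7,0.7]
}}

```text
time_s: 9.77
tcp_pos: [558.7, 149.2, 135.2]
ee_rot: [-0.016, 0.88, -0.013, -0.474]
contact_force: [0.6, -0.2, 0.3]
width: 64.3
```

```bash
python3 - <<'E'
from h import *
from seg import comps
v=V('wrist');say(v.st);v.save('i');P=v.pts()
for b in ((52,66),(90,104)):
    for o in comps(v,P,*b): print(o)
y=-1.9; Rg=Rt(y,-56); c,s=np.cos(np.radians(y)),np.sin(np.radians(y)); G=np.array([570+8*c,148.3+8*s,39]); t=grasp_tcp(G,Rg)
plan([(t,Rg,7)])
E
```

```text
t 9.77 tcp [558.7 149.2 135.2] q [0.02  1.067 0.749 0.077 2.312 1.641] w 64.3 F [ 0.6 -0.2  0.3]
[[0.551, -0.038, -0.834], [-0.007, -0.999, 0.04], [-0.835, -0.016, -0.55]]
(array([317., 101.]), 6527, array([581.3, 148.8,  58.5]), array([571.4, 149.2]), array([46.2, 89. ]), 87.9)
(array([166.,  88.]), 2554, array([598.6, 226.6,  59.1]), array([592.7, 222.6]), array([60.7, 31. ]), 46.2)
(array([590., 121.]), 4914, array([560.1, -15.7,  58.4]), array([559. , -22.2]), array([46.3, 87.2]), 89.3)
(array([471., 103.]), 2367, array([582.4,  65.4,  59.1]), array([577.3,  69.6]), array([31.5, 60.7]), 37.4)
(array([249., 187.]), 309, array([432.8, 220.6,  59. ]), array([429.8, 220.4]), array([23.9, 13.6]), 69.3)
(array([158., 161.]), 3018, array([588.2, 230.3,  95.8]), array([581.4, 232.9]), array([44.4, 44.3]), 52.3)
(array([476., 172.]), 2694, array([572.2,  62.7,  95.8]), array([565.4,  60.3]), array([44.5, 44.2]), 0.6)
n 7 T [0.0132, 0.0003, 0.0083] D [-0.11, 0.05, 0.09] | to [562.3 148.6  28.4]
```

View pics/i.png

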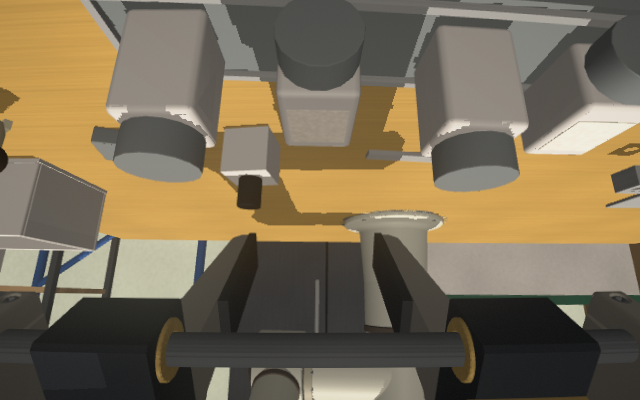

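```bash
python3 - <<'E'
from h import *
say()
y=-2.2; Rg=Rt(y,-56); c,s=np.cos(np.radians(y)),np.sin(np.radians(y)); G=np.array([571.4+11*c,149.2+11*s,39]); t=grasp_tcp(G,Rg)
plan([(t,Rg,7)])
E
```

```text
t 9.82 tcp [559.5 149.1 137.7] q [0.02  1.063 0.748 0.077 2.312 1.641] w 64.4 F [ 0.3 -0.1  1. ]
[[0.554, -0.038, -0.832], [-0.007, -0.999, 0.04], [-0.832, -0.017, -0.554]]
n 7 T [0.0136, 0.0002, 0.0078] D [-0.07, 0.05, 0.12] | to [566.7 149.4  28.4]
```

Call:
{"method": "send_rows", "body": {
  "travel": [
    [0.0136,0,0.0078],
    [0.0136,0,0.0078],
    [0.0136,0,0.0078],
    [0.0136,0,0.0078],
    [0.0136,0,0.0078],
    [0.0136,0,0.0078],
    [0.0136,0,0.0078],
    [0,0,0],
    [0,0,0]
  ],
  "dr": [
    [0,0,0],
    [0,0,0],
    [0,0,0],
    [0,0,0],
    [0,0,0],
    [0,0,0],
    [0,0,0],
    [0,0,0],
    [0,0,0]
  ],
  "jaw": [0.7,0.7,0.7,0.7,0.7,0.7,0.7,0.7,0.7]
}}

```text
time_s: 10.57
tcp_pos: [564.5, 150.7, 23.8]
ee_rot: [-0.016, 0.879, -0.013, -0.476]
contact_force: [0.1, 0.3, -0.0]
width: 64.4
```

```bash
python3 - <<'E'
from h import *
v=V('wrist');say(v.st);v.save('j')
E
```

```text
t 10.57 tcp [564.5 150.7  23.8] q [0.021 1.244 0.676 0.073 2.213 1.633] w 64.4 F [ 0.1  0.3 -0. ]
[[0.546, -0.038, -0.837], [-0.007, -0.999, 0.04], [-0.838, -0.016, -0.546]]
```

View pics/j.png

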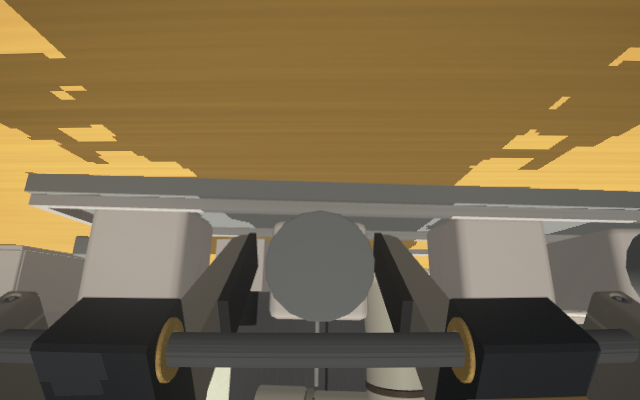

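Call:
{"method": "send_rows", "body": {
  "travel": [
    [0,0,0],
    [0,0,0],
    [0,0,0],
    [0,0,0],
    [-0.0142,0,-0.0093],
    [-0.0142,0,-0.0093],
    [-0.0142,0,-0.0093],
    [-0.0142,0,-0.0093],
    [-0.0142,0,-0.0093],
    [-0.0142,0,-0.0093]
  ],
  "dr": [
    [0,0,0],
    [0,0,0],
    [0,0,0],
    [0,0,0],
    [0,0,0],
    [0,0,0],
    [0,0,0],
    [0,0,0],
    [0,0,0],
    [0,0,0]
  ],
  "jaw": [0.3,0.3,0.3,0.3,0.3,0.3,0.3,0.3,0.3,0.3],
  "force": 30
}}

```text
time_s: 11.45
tcp_pos: [565.6, 149.1, 129.1]
ee_rot: [-0.016, 0.88, -0.013, -0.474]
contact_force: [-1.2, 0.2, -2.4]
width: 45.5
```

```bash
python3 - <<'E'
from h import *
say()
G=np.array([560.0+.0853*147,147,8+44+11.+60])
Rg=Rt(-4.9,33.5); t=grasp_tcp(G,Rg); plan([(t,Rg,14)])
E
```

```text
t 11.45 tcp [565.6 149.1 129.1] q [0.019 1.097 0.71  0.077 2.321 1.641] w 45.5 F [-1.2  0.2 -2.4]
[[0.55, -0.038, -0.834], [-0.007, -0.999, 0.04], [-0.835, -0.016, -0.55]]
n 14 T [[0.002, 0.0002, -0.0002], [0.002, 0.0002, 0.0], [0.002, 0.0002, 0.0003], [0.0019, 0.0002, 0.0005], [0.0019, 0.0002, 0.0007], [0.0018, 0.0002, 0.0009], [0.0017, 0.0001, 0.0011], [0.0015, 0.0001, 0.0013], [0.0014, 0.0001, 0.0014], [0.0012, 0.0001, 0.0016], [0.001, 0.0001, 0.0017], [0.0008, 0.0001, 0.0018], [0.0006, 0.0001, 0.0019], [0.0004, 0.0001, 0.002]] D [-0.03, 6.44, 0.23] | to [583.  146.1 107.2]
```

Call:
{"method": "send_rows", "body": {
  "travel": [
    [0,0,0],
    [0,0,0],
    [0,0,0],
    [0,0,0],
    [0.002,0,0],
    [0.002,0,0],
    [0.002,0,0],
    [0.002,0,0],
    [0.002,0,0],
    [0.002,0,0]
  ],
  "dr": [
    [0,6.45,0.23],
    [0,6.45,0.23],
    [0,6.45,0.23],
    [0,6.45,0.23],
    [0,6.45,0.23],
    [0,6.45,0.23],
    [0,6.45,0.23],
    [0,6.45,0.23],
    [0,6.45,0.23],
    [0,6.45,0.23]
  ],
  "jaw": [0.3,0.3,0.3,0.3,0.3,0.3,0.3,0.3,0.3,0.3]
}}

```text
time_s: 12.28
tcp_pos: [577.0, 148.4, 126.2]
ee_rot: [0.002, 0.997, -0.036, 0.071]
contact_force: [0.8, -0.5, -1.0]
width: 45.8
```

Call:
{"method": "send_rows", "body": {
  "travel": [
    [0,0,0],
    [0,0,0],
    [0,0,0],
    [0,0,0],
    [0,0,0],
    [0,0,0],
    [0,0,0]
  ],
  "dr": [
    [0,6.45,0.23],
    [0,6.45,0.23],
    [0,6.45,0.23],
    [0,6.45,0.23],
    [0,0,0],
    [0,0,0],
    [0,0,0]
  ],
  "jaw": [0.3,0.3,0.3,0.3,0.3,0.3,0.3]
}}

```text
time_s: 12.87
tcp_pos: [578.4, 148.3, 126.3]
ee_rot: [0.01, 0.956, -0.043, 0.289]
contact_force: [0.2, -0.1, -0.8]
width: 45.9
```

```bash
python3 cap.py; python3 - <<'E'
from h import *
v=V('wrist');v.save('k')
E
```

```text
t 12.87 tcp [578.4 148.3 126.3] q [ 0.104 -0.049  2.115 -0.208  0.505  1.917] w 45.9 F [ 0.2 -0.1 -0.8]
[[0.829, -0.088, 0.552], [-0.076, -0.996, -0.043], [0.554, -0.006, -0.833]]
cap n 8278 ctr [[571.9, 148.7], [42.9, 38.7]] z 174.6 slope deg x,y [-0.4  0. ]
```

View pics/k.png

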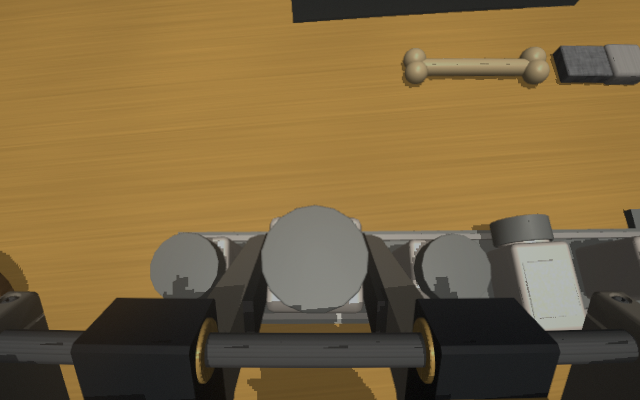

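Call:
{"method": "send_rows", "body": {
  "travel": [
    [-0.0065,0,0.0098],
    [-0.0065,0,0.0098],
    [-0.0065,0,0.0098],
    [-0.0065,0,0.0098],
    [-0.0065,0,0.0098],
    [-0.0065,0,0.0098],
    [-0.002,0,0.003],
    [-0.0012,0,0.0018],
    [0,0,0],
    [0,0,0]
  ],
  "dr": [
    [0,0,0],
    [0,0,0],
    [0,0,0],
    [0,0,0],
    [0,0,0],
    [0,0,0],
    [0,0,0],
    [0,0,0],
    [0,0,0],
    [0,0,0]
  ],
  "jaw": [0.3,0.3,0.3,0.3,0.3,0.3,0.3,0.3,0.3,0.3]
}}

```text
time_s: 13.8
tcp_pos: [578.2, 148.8, 49.1]
ee_rot: [0.01, 0.956, -0.043, 0.29]
contact_force: [0.2, -0.2, -2.5]
width: 46.1
```

```bash
python3 cap.py
```

```text
t 13.8 tcp [578.2 148.8  49.1] q [ 0.105  0.109  2.143 -0.322  0.324  2.042] w 46.1 F [ 0.2 -0.2 -2.5]
[[0.829, -0.087, 0.553], [-0.076, -0.996, -0.043], [0.555, -0.006, -0.832]]
cap n 8296 ctr [[571.6, 149.2], [42.6, 38.6]] z 97.4 slope deg x,y [-0.3 -0. ]
```

Level and at floor height. Release and retreat.

Call:
{"method": "send_rows", "body": {
  "travel": [
    [-0.0005,0,0.0008],
    [0,0,0],
    [0,0,0],
    [0,0,0],
    [0,0,0],
    [0,0,0]
  ],
  "dr": [
    [0,0,0],
    [0,0,0],
    [0,0,0],
    [0,0,0],
    [0,0,0],
    [0,0,0]
  ],
  "jaw": [0.3,0.3,0.65,0.65,0.65,0.65],
  "force": 5
}}

```text
time_s: 14.35
tcp_pos: [576.9, 149.0, 47.1]
ee_rot: [0.01, 0.956, -0.043, 0.289]
contact_force: [0.6, -0.1, -0.2]
width: 59.7
```

```bash
python3 cap.py
```

```text
t 14.35 tcp [576.9 149.   47.1] q [ 0.105  0.112  2.146 -0.325  0.321  2.044] w 59.7 F [ 0.6 -0.1 -0.2]
[[0.829, -0.087, 0.552], [-0.076, -0.996, -0.043], [0.553, -0.006, -0.833]]
cap n 8526 ctr [[570.9, 149.2], [42.7, 39.7]] z 97.0 slope deg x,y [-0.1 -0.1]
```

Call:
{"method": "send_rows", "body": {
  "travel": [
    [0,0,-0.025],
    [0,0,-0.025],
    [0,0,-0.025],
    [0,0,-0.025],
    [0.01,0,-0.03],
    [0.01,0,-0.03],
    [0,0,0],
    [0,0,0]
  ],
  "dr": [
    [0,0,0],
    [0,0,0],
    [0,0,0],
    [0,0,0],
    [0,-7,0],
    [0,-7,0],
    [0,0,0],
    [0,0,0]
  ],
  "jaw": [0.65,0.65,0.65,0.65,0.7,0.7,0.7,0.7]
}}

```text
time_s: 15.07
tcp_pos: [514.3, 152.6, 185.0]
ee_rot: [0.007, 0.98, -0.045, 0.193]
contact_force: [0.5, -0.5, 0.2]
width: 64.4
```

```bash
python3 - <<'E'
from h import *
from seg import comps
v=V('wrist');v.save('l');say(v.st);P=v.pts()
for b in ((52,66),(90,104)):
    for o in comps(v,P,*b): print(o)
y=-1.; Rg=Rt(y,-54); c,s=np.cos(np.radians(y)),np.sin(np.radians(y)); G=np.array([558+10*c,-23+10*s,39]); t=grasp_tcp(G,Rg); up=t+[0,0,110]
print(t); plan([(up,Rg,13),(t,Rg,7)])
E
```

```text
t 15.07 tcp [514.3 152.6 185. ] q [ 0.106 -0.199  2.058 -0.09   0.903  1.812] w 64.4 F [ 0.5 -0.5  0.2]
[[0.921, -0.092, 0.377], [-0.086, -0.996, -0.031], [0.379, -0.004, -0.926]]
(array([495., 182.]), 4058, array([553.3, -21.5,  59.1]), array([557.5, -23.4]), array([46.7, 88.2]), 88.0)
(array([560., 177.]), 463, array([551.7, -86.5,  58.7]), array([551.2, -87.7]), array([46.4, 10.7]), 5.6)
(array([614., 170.]), 2251, array([ 550.7, -106.1,   96.7]), array([ 551. , -107.8]), array([43.8, 45. ]), 78.3)
(array([213., 173.]), 2231, array([579.7, 232.6,  96.7]), array([580.2, 233.5]), array([44.2, 43.1]), 86.5)
(array([420., 173.]), 2264, array([563.3,  60.6,  96.9]), array([563.9,  60.1]), array([44.4, 43.2]), 84.2)
(array([313., 178.]), 2225, array([567.7, 150.3,  96.9]), array([568.1, 150.2]), array([44.5, 43.8]), 25.9)
[552.62949519 -22.90625749  27.83208021]
n 13 T [[0.0027, 0.0132, 0.0047], [0.0031, 0.0132, 0.0045], [0.0035, 0.0132, 0.0041], [0.0038, 0.0132, 0.0038], [0.0041, 0.0132, 0.0034], [0.0044, 0.0132, 0.003], [0.0046, 0.0133, 0.0026], [0.0047, 0.0133, 0.0021], [0.0049, 0.0133, 0.0017], [0.0049, 0.0133, 0.0012], [0.0049, 0.0134, 0.0007], [0.0049, 0.0134, 0.0002], [0.0048, 0.0134, -0.0002]] D [-0.11, -5.84, -0.33] | to [552.6 -22.9 137.8]
n 7 T [0.0127, 0.0, 0.0092] D [0.0, 0.0, 0.0] | to [552.6 -22.9  27.8]
```

View pics/l.png

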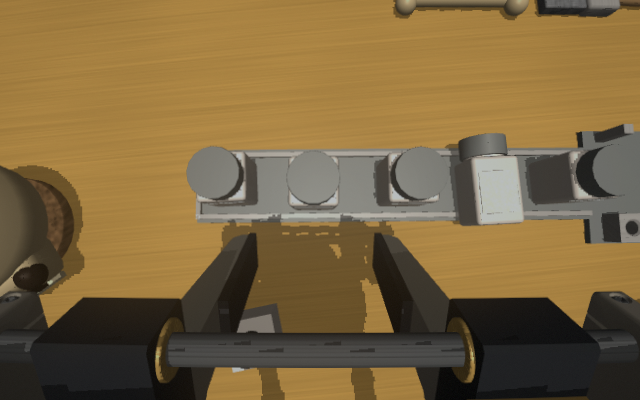

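Call:
{"method": "send_rows", "body": {
  "travel": [
    [0.0027,0.0132,0.0047],
    [0.0031,0.0132,0.0045],
    [0.0035,0.0132,0.0041],
    [0.0038,0.0132,0.0038],
    [0.0041,0.0132,0.0034],
    [0.0044,0.0132,0.003],
    [0.0046,0.0133,0.0026],
    [0.0047,0.0133,0.0021],
    [0.0049,0.0133,0.0017],
    [0.0049,0.0133,0.0012]
  ],
  "dr": [
    [-0.1,-5.85,-0.33],
    [-0.1,-5.85,-0.33],
    [-0.1,-5.85,-0.33],
    [-0.1,-5.85,-0.33],
    [-0.1,-5.85,-0.33],
    [-0.1,-5.85,-0.33],
    [-0.1,-5.85,-0.33],
    [-0.1,-5.85,-0.33],
    [-0.1,-5.85,-0.33],
    [-0.1,-5.85,-0.33]
  ],
  "jaw": [0.7,0.7,0.7,0.7,0.7,0.7,0.7,0.7,0.7,0.7]
}}

```text
time_s: 15.95
tcp_pos: [541.5, 17.0, 145.2]
ee_rot: [-0.002, 0.948, -0.017, -0.318]
contact_force: [0.8, 0.3, 0.0]
width: 64.2
```

Call:
{"method": "send_rows", "body": {
  "travel": [
    [0.0049,0.0134,0.0007],
    [0.0049,0.0134,0.0002],
    [0.0048,0.0134,0],
    [0,0,0],
    [0,0,0],
    [0,0,0]
  ],
  "dr": [
    [-0.1,-5.85,-0.33],
    [-0.1,-5.85,-0.33],
    [-0.1,-5.85,-0.33],
    [0,0,0],
    [0,0,0],
    [0,0,0]
  ],
  "jaw": [0.7,0.7,0.7,0.7,0.7,0.7]
}}

```text
time_s: 16.45
tcp_pos: [550.9, -22.3, 136.6]
ee_rot: [-0.005, 0.89, -0.008, -0.455]
contact_force: [-0.4, 0.2, -0.1]
width: 64.2
```

```bash
python3 - <<'E'
from h import *
from seg import comps
v=V('wrist');v.save('m');say(v.st);P=v.pts()
for b in ((52,66),(90,104)):
    for o in comps(v,P,*b,amin=2000): print(o)
y=-1.5; Rg=Rt(y,-54); c,s=np.cos(np.radians(y)),np.sin(np.radians(y)); G=np.array([557.5+11*c,-23+11*s,39]); t=grasp_tcp(G,Rg)
print(t); plan([(t,Rg,7)])
E
```

```text
t 16.45 tcp [550.9 -22.3 136.6] q [-0.182  0.971  0.882 -0.165  2.221  1.372] w 64.2 F [-0.4  0.2 -0.1]
[[0.585, -0.018, -0.811], [-0.009, -1.0, 0.016], [-0.811, -0.002, -0.585]]
(array([318., 107.]), 6199, array([567.7, -23.8,  58.6]), array([558.6, -23.6]), array([46. , 88.6]), 88.0)
(array([ 44., 102.]), 2016, array([579.7, 131.7,  59.1]), array([573. , 130.6]), array([50.4, 22.5]), 23.9)
(array([176.,  96.]), 2163, array([583. ,  53.5,  59.1]), array([575.8,  48.3]), array([61. , 31.4]), 43.9)
(array([457., 107.]), 2051, array([ 569.9, -103.2,   59.1]), array([564.1, -98.8]), array([30.9, 61. ]), 40.0)
(array([169., 166.]), 2917, array([571.3,  57.1,  95.9]), array([564.9,  59.5]), array([45.1, 44.7]), 14.3)
(array([463., 173.]), 2553, array([ 559. , -106.1,   96. ]), array([ 552.9, -108.2]), array([44.5, 44.2]), 2.7)
[553.13017505 -22.88557211  27.83208021]
n 7 T [0.0129, 0.0001, 0.0091] D [0.05, 0.0, 0.05] | to [553.1 -22.9  27.8]
```

View pics/m.png

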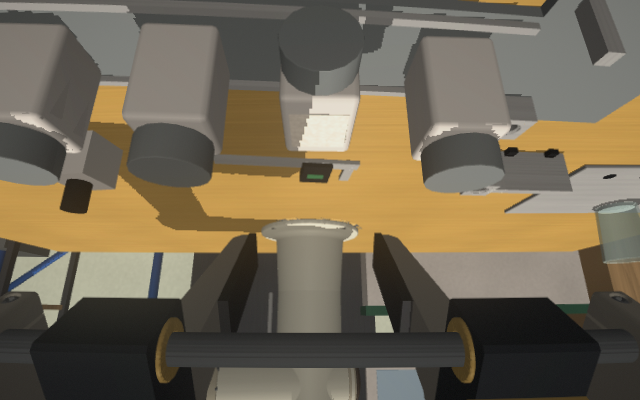

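Call:
{"method": "send_rows", "body": {
  "travel": [
    [0.0129,0.0002,0.0089],
    [0.0129,0.0002,0.0089],
    [0.0129,0.0002,0.0089],
    [0.0129,0.0002,0.0089],
    [0.0129,0.0002,0.0089],
    [0.0129,0.0002,0.0089],
    [0.0129,0.0002,0.0089],
    [0,0,0],
    [0,0,0]
  ],
  "dr": [
    [0,0,0],
    [0,0,0],
    [0,0,0],
    [0,0,0],
    [0,0,0],
    [0,0,0],
    [0,0,0],
    [0,0,0],
    [0,0,0]
  ],
  "jaw": [0.7,0.7,0.7,0.7,0.7,0.7,0.7,0.7,0.7]
}}

```text
time_s: 17.25
tcp_pos: [552.8, -24.0, 25.8]
ee_rot: [-0.005, 0.889, -0.008, -0.457]
contact_force: [0.2, 0.6, -0.3]
width: 64.3
```

```bash
python3 - <<'E'
from h import *
v=V('wrist');v.save('n');say(v.st)
E
```

```text
t 17.25 tcp [552.8 -24.   25.8] q [-0.184  1.129  0.85  -0.154  2.101  1.394] w 64.3 F [ 0.2  0.6 -0.3]
[[0.582, -0.019, -0.813], [-0.009, -1.0, 0.017], [-0.813, -0.003, -0.582]]
```

View pics/n.png

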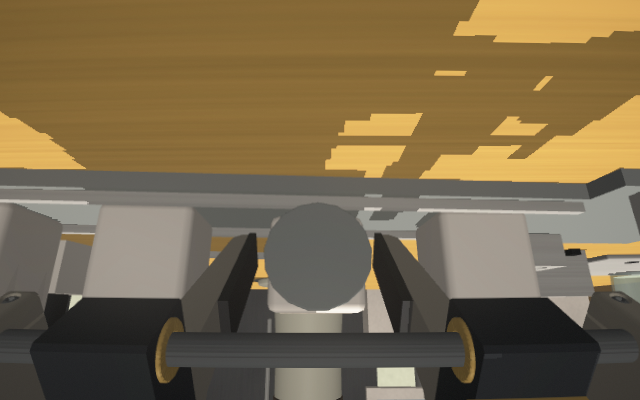

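Call:
{"method": "send_rows", "body": {
  "travel": [
    [0,0,0],
    [0,0,0],
    [0,0,0],
    [0,0,0],
    [-0.0138,0,-0.0099],
    [-0.0138,0,-0.0099],
    [-0.0138,0,-0.0099],
    [-0.0138,0,-0.0099],
    [-0.0138,0,-0.0099],
    [-0.0138,0,-0.0099]
  ],
  "dr": [
    [0,0,0],
    [0,0,0],
    [0,0,0],
    [0,0,0],
    [0,0,0],
    [0,0,0],
    [0,0,0],
    [0,0,0],
    [0,0,0],
    [0,0,0]
  ],
  "jaw": [0.3,0.3,0.3,0.3,0.3,0.3,0.3,0.3,0.3,0.3],
  "force": 30
}}

```text
time_s: 18.13
tcp_pos: [553.6, -24.4, 131.2]
ee_rot: [-0.005, 0.89, -0.008, -0.455]
contact_force: [-0.0, -0.8, -1.5]
width: 45.7
```

```bash
python3 - <<'E'
from h import *
say()
G=np.array([558,-23,8+44+11.+65])
Rg=Rt(-4.9,35); t=grasp_tcp(G,Rg); plan([(t,Rg,14)])
E
```

```text
t 18.13 tcp [553.6 -24.4 131.2] q [-0.184  0.985  0.87  -0.167  2.218  1.371] w 45.7 F [-0.  -0.8 -1.5]
[[0.586, -0.018, -0.81], [-0.009, -1.0, 0.016], [-0.81, -0.002, -0.586]]
n 14 T [[0.0017, 0.0, -0.0001], [0.0017, -0.0001, 0.0001], [0.0017, -0.0001, 0.0003], [0.0017, -0.0001, 0.0005], [0.0016, -0.0001, 0.0007], [0.0015, -0.0001, 0.0008], [0.0014, -0.0001, 0.001], [0.0013, -0.0001, 0.0011], [0.0012, -0.0001, 0.0013], [0.001, -0.0001, 0.0014], [0.0008, -0.0001, 0.0015], [0.0007, -0.0001, 0.0016], [0.0005, -0.0001, 0.0017], [0.0003, -0.0001, 0.0017]] D [0.04, 6.36, 0.3] | to [568.9 -23.9 112.4]
```

Call:
{"method": "send_rows", "body": {
  "travel": [
    [0,0,0],
    [0,0,0],
    [0,0,0],
    [0,0,0],
    [0.002,0,0],
    [0.002,0,0],
    [0.002,0,0],
    [0.002,0,0],
    [0.002,0,0],
    [0.002,0,0]
  ],
  "dr": [
    [0,6.4,0.3],
    [0,6.4,0.3],
    [0,6.4,0.3],
    [0,6.4,0.3],
    [0,6.4,0.3],
    [0,6.4,0.3],
    [0,6.4,0.3],
    [0,6.4,0.3],
    [0,6.4,0.3],
    [0,6.4,0.3]
  ],
  "jaw": [0.3,0.3,0.3,0.3,0.3,0.3,0.3,0.3,0.3,0.3]
}}

```text
time_s: 18.97
tcp_pos: [565.1, -25.0, 128.5]
ee_rot: [0.012, 0.995, -0.031, 0.089]
contact_force: [-0.2, 0.7, -2.2]
width: 45.8
```

Call:
{"method": "send_rows", "body": {
  "travel": [
    [0,0,0],
    [0,0,0],
    [0,0,0],
    [0,0,0],
    [0,0,0],
    [0,0,0],
    [0,0,0]
  ],
  "dr": [
    [0,6.4,0.3],
    [0,6.4,0.3],
    [0,6.4,0.3],
    [0,6.4,0.3],
    [0,0,0],
    [0,0,0],
    [0,0,0]
  ],
  "jaw": [0.3,0.3,0.3,0.3,0.3,0.3,0.3]
}}

```text
time_s: 19.55
tcp_pos: [566.6, -25.5, 128.8]
ee_rot: [0.017, 0.952, -0.038, 0.304]
contact_force: [0.1, -0.9, -1.5]
width: 46.0
```

```bash
python3 cap.py
```

```text
t 19.55 tcp [566.6 -25.5 128.8] q [-0.34  -0.196  2.254  0.298  0.496  1.091] w 46.0 F [ 0.1 -0.9 -1.5]
[[0.812, -0.083, 0.578], [-0.062, -0.996, -0.056], [0.581, 0.01, -0.814]]
cap n 8581 ctr [[560.2, -24.8], [43.5, 42.0]] z 176.6 slope deg x,y [-1.   0.1]
```

Call:
{"method": "send_rows", "body": {
  "travel": [
    [-0.006,0,0.0084],
    [-0.006,0,0.0084],
    [-0.006,0,0.0084],
    [-0.006,0,0.0084],
    [-0.006,0,0.0084],
    [-0.006,0,0.0084],
    [-0.006,0,0.0084],
    [-0.0025,0,0.0035],
    [-0.0015,0,0.002],
    [0,0,0]
  ],
  "dr": [
    [0,0,0],
    [0,0,0],
    [0,0,0],
    [0,0,0],
    [0,0,0],
    [0,0,0],
    [0,0,0],
    [0,0,0],
    [0,0,0],
    [0,0,0]
  ],
  "jaw": [0.3,0.3,0.3,0.3,0.3,0.3,0.3,0.3,0.3,0.3]
}}

```text
time_s: 20.43
tcp_pos: [567.3, -26.1, 49.5]
ee_rot: [0.017, 0.951, -0.038, 0.305]
contact_force: [1.1, -0.1, 1.1]
width: 45.8
```

```bash
python3 cap.py
```

```text
t 20.43 tcp [567.3 -26.1  49.5] q [-0.342 -0.009  2.284  0.509  0.295  0.863] w 45.8 F [ 1.1 -0.1  1.1]
[[0.811, -0.083, 0.58], [-0.062, -0.997, -0.056], [0.582, 0.009, -0.813]]
cap n 8594 ctr [[560.8, -25.3], [43.4, 41.9]] z 97.3 slope deg x,y [-0.8 -0.1]
```

Call:
{"method": "send_rows", "body": {
  "travel": [
    [0,0,0],
    [0,0,0],
    [0,0,0],
    [0,0,0],
    [0,0,0],
    [0,0,-0.02],
    [0,0,-0.025],
    [0,0,-0.025],
    [0,0,-0.025],
    [0,0,0]
  ],
  "dr": [
    [0,0,0],
    [0,0,0],
    [0,0,0],
    [0,0,0],
    [0,0,0],
    [0,0,0],
    [0,0,0],
    [0,0,0],
    [0,0,0],
    [0,0,0]
  ],
  "jaw": [0.3,0.7,0.7,0.7,0.7,0.7,0.7,0.7,0.7,0.7],
  "force": 5
}}

```text
time_s: 21.32
tcp_pos: [511.0, -20.9, 129.9]
ee_rot: [0.018, 0.95, -0.038, 0.308]
contact_force: [0.3, 0.3, 1.2]
width: 64.1
```

```bash
python3 - <<'E'
from h import *
from seg import comps
v=V('wrist');v.save('o');say(v.st);P=v.pts()
for b in ((52,66),(90,104)):
    for o in comps(v,P,*b,amin=200): print(o)
# gate: tool x direction: leaf along -y-ish; want tool y across thickness (~world x). view pose
plan([([430,-190,330],Rt(-95+90,0),10)])
plan([([430,-190,330],Rt(80,0),14)])
plan([([430,-190,330],Rt(-95,0),14)])
E
```

```text
t 21.32 tcp [511.  -20.9 129.9] q [-0.387 -0.401  2.408  0.323  0.551  1.038] w 64.1 F [0.3 0.3 1.2]
[[0.808, -0.084, 0.584], [-0.061, -0.996, -0.058], [0.587, 0.012, -0.81]]
(array([ 22., 208.]), 794, array([575.7, 211.6,  59.1]), array([576.2, 212.8]), array([17.2, 48.1]), 67.8)
(array([114., 221.]), 674, array([558.9, 133.8,  59. ]), array([556.8, 138. ]), array([29.3, 59.7]), 43.9)
(array([221., 224.]), 393, array([549.5,  48.8,  59.4]), array([551.4,  48.9]), array([28.9, 59.2]), 40.9)
(array([405., 222.]), 422, array([539.1, -95.6,  59.2]), array([540.7, -96.5]), array([60.3, 29.2]), 41.1)
(array([315., 191.]), 3067, array([557.5, -24.7,  96.7]), array([558.8, -24.7]), array([44. , 43.9]), 84.0)
(array([194., 194.]), 3201, array([562.3,  58.7,  96.6]), array([563.5,  59.3]), array([44.5, 44.1]), 43.2)
(array([434., 193.]), 3064, array([ 549.9, -107.6,   96.8]), array([ 550.9, -108.4]), array([43.8, 44.2]), 19.3)
(array([ 66., 197.]), 3261, array([566.9, 148.1,  96.4]), array([568.1, 149.6]), array([45.7, 44.6]), 54.9)
n 10 T [[0.0063, 0.0177, -0.0201], [0.0051, 0.0177, -0.0205]
[... 439 characters left out ...]
[-0.0058, 0.009, -0.0165], [-0.0072, 0.0078, -0.0165], [-0.0086, 0.0065, -0.0165], [-0.0097, 0.005, -0.0164], [-0.0107, 0.0034, -0.0161], [-0.0116, 0.0017, -0.0158], [-0.0122, 0.0, -0.0154], [-0.0126, -0.0018, -0.015]] D [1.92, -2.03, -5.83] | to [ 430. -190.  330.]
n 14 T [[0.0045, 0.0127, -0.0144], [0.0054, 0.0126, -0.0141], [0.0062, 0.0125, -0.0139], [0.0071, 0.0122, -0.0137], [0.0079, 0.0119, -0.0135], [0.0087, 0.0114, -0.0134], [0.0095, 0.0109, -0.0134], [0.0101, 0.0103, -0.0134], [0.0107, 0.0096, -0.0134], [0.0113, 0.0089, -0.0135], [0.0117, 0.0081, -0.0136], [0.0121, 0.0073, -0.0137], [0.0123, 0.0064, -0.0139], [0.0125, 0.0056, -0.0142]] D [-1.97, -2.04, 6.23] | to [ 430. -190.  330.]
```

View pics/o.png

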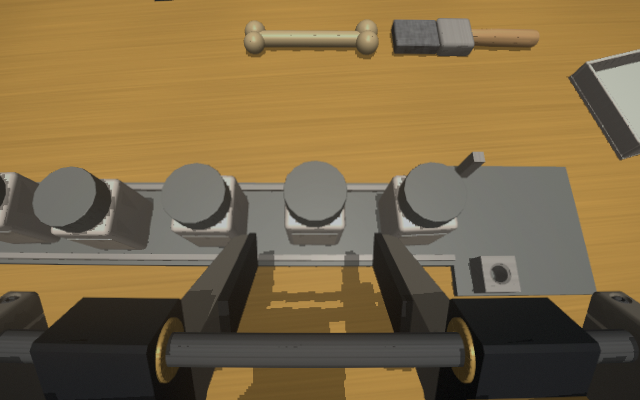

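```bash
python3 - <<'E'
from h import *
say()
st=observe(); p=st['tcp_pos']+[-40,-60,110]; 
plan([(p,Rt(-5,0),5),([410,-220,230],Rt(85,0),13)])
E
```

```text
t 21.37 tcp [510.9 -21.  128. ] q [-0.387 -0.396  2.408  0.324  0.548  1.037] w 64.7 F [-0.5  0.4  0.2]
[[0.809, -0.084, 0.582], [-0.062, -0.996, -0.058], [0.585, 0.011, -0.811]]
n 5 T [[0.0071, 0.0129, -0.0218], [0.0044, 0.0128, -0.0225], [0.0016, 0.0128, -0.0229], [-0.0013, 0.0127, -0.023], [-0.0041, 0.0127, -0.0227]] D [0.11, -7.16, 0.07] | to [470.9 -81.  238. ]
n 13 T [[-0.0037, 0.0111, 0.0006], [-0.005, 0.0105, 0.0006], [-0.0063, 0.0098, 0.0006], [-0.0074, 0.009, 0.0006], [-0.0085, 0.0081, 0.0006], [-0.0094, 0.007, 0.0006], [-0.0101, 0.0058, 0.0006], [-0.0108, 0.0045, 0.0006], [-0.0112, 0.0032, 0.0006], [-0.0115, 0.0018, 0.0006], [-0.0117, 0.0004, 0.0006], [-0.0116, -0.001, 0.0006], [-0.0114, -0.0024, 0.0006]] D [0.0, 0.0, -6.92] | to [ 410. -220.  230.]
```

Call:
{"method": "send_rows", "body": {
  "travel": [
    [0.0071,0.0129,-0.0218],
    [0.0044,0.0128,-0.0225],
    [0.0016,0.0128,-0.0229],
    [-0.0013,0.0127,-0.023],
    [-0.0041,0.0127,-0.0227],
    [-0.0037,0.0111,0.0006],
    [-0.005,0.0105,0.0006],
    [-0.0063,0.0098,0.0006],
    [-0.0074,0.009,0.0006],
    [-0.0085,0.0081,0.0006]
  ],
  "dr": [
    [0.1,-7.15,0],
    [0.1,-7.15,0],
    [0.1,-7.15,0],
    [0.1,-7.15,0],
    [0.1,-7.15,0],
    [0,0,-6.92],
    [0,0,-6.92],
    [0,0,-6.92],
    [0,0,-6.92],
    [0,0,-6.92]
  ],
  "jaw": [0.7,0.7,0.7,0.7,0.7,0.7,0.7,0.7,0.7,0.7]
}}

```text
time_s: 22.2
tcp_pos: [447.9, -133.0, 227.0]
ee_rot: [-0.0, 0.965, 0.262, 0.002]
contact_force: [-0.6, -0.2, -0.3]
width: 64.2
```

Call:
{"method": "send_rows", "body": {
  "travel": [
    [-0.0094,0.007,0.0006],
    [-0.0101,0.0058,0.0006],
    [-0.0108,0.0045,0.0006],
    [-0.0112,0.0032,0.0006],
    [-0.0115,0.0018,0.0006],
    [-0.0117,0.0004,0.0006],
    [-0.0116,-0.001,0.0006],
    [-0.0114,-0.0024,0.0006],
    [0,0,0],
    [0,0,0]
  ],
  "dr": [
    [0,0,-6.92],
    [0,0,-6.92],
    [0,0,-6.92],
    [0,0,-6.92],
    [0,0,-6.92],
    [0,0,-6.92],
    [0,0,-6.92],
    [0,0,-6.92],
    [0,0,0],
    [0,0,0]
  ],
  "jaw": [0.7,0.7,0.7,0.7,0.7,0.7,0.7,0.7,0.7,0.7]
}}

```text
time_s: 23.03
tcp_pos: [410.9, -218.3, 222.5]
ee_rot: [0.001, 0.736, 0.677, 0.003]
contact_force: [0.1, 1.3, 0.3]
width: 64.1
```

```bash
python3 - <<'E'
from h import *
from seg import comps
v=V('wrist');v.save('p');say(v.st);P=v.pts()
for b in ((40,50),(25,36)):
    for o in comps(v,P,*b,amin=200): print(o)
E
```

```text
t 23.03 tcp [ 410.9 -218.3  222.5] q [-0.753 -0.143  1.885  0.005  1.398 -0.669] w 64.1 F [0.1 1.3 0.3]
[[0.085, 0.996, 0.005], [0.996, -0.085, 0.002], [0.002, 0.005, -1.0]]
(array([296., 183.]), 1457, array([ 390.8, -225.1,   46.9]), array([ 388.8, -240.8]), array([119. ,  29.4]), 84.8)
(array([389., 129.]), 725, array([ 494.6, -178. ,   30.7]), array([ 494.9, -178.1]), array([30.4, 30.6]), 85.3)
```

View pics/p.png

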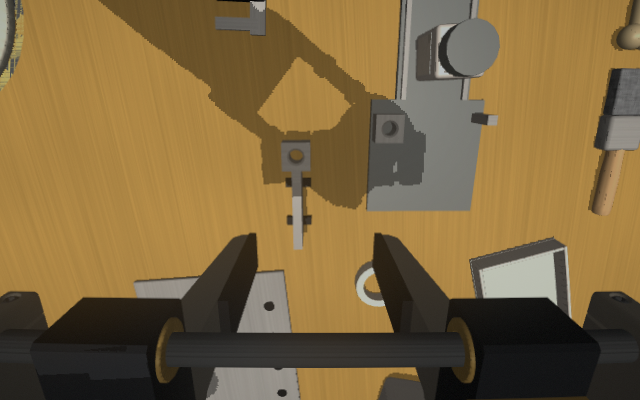

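```bash
cat > hole.py <<'E'
from h import *
def hole(v,px,z,r=16,top=None):
    """dark blob near px inside knuckle top; returns world xy on plane z"""
    x,y=int(px[0]),int(px[1]); g=cv2.cvtColor(v.img,cv2.COLOR_BGR2GRAY)[y-r:y+r,x-r:x+r]
    g=cv2.resize(g,None,fx=4,fy=4,interpolation=cv2.INTER_CUBIC)
    t,m=cv2.threshold(g,0,255,cv2.THRESH_BINARY_INV+cv2.THRESH_OTSU)
    return g,m
def blk(v,P,zlo,zhi,c,rad):
    m=((P[...,2]>zlo)&(P[...,2]<zhi)&(np.hypot(P[...,0]-c[0],P[...,1]-c[1])<rad)).astype(np.uint8)
    cs=max(cv2.findContours(m,0,2)[0],key=cv2.contourArea).reshape(-1,2)
    w=v.plane(cs,(zlo+zhi)/2)[:,:2].astype(np.float32); return cv2.minAreaRect(w),m
E
python3 - <<'E'
from hole import *
v=V('wrist');say(v.st);P=v.pts()
print(blk(v,P,41,50,(392.9,-196),24)[0]); print(blk(v,P,25,36,(494.9,-178),24)[0])
print(v.proj([[392.9,-196,46],[494.8,-178.1,30]]))
c=v.img[100:260,250:450]; cv2.imwrite('pics/p2.png',cv2.resize(c,None,fx=4,fy=3.75,interpolation=cv2.INTER_CUBIC))
# hole as pits in depth / circle: points lower than top inside
for c0,zt in(((392.9,-196),46),((494.8,-178.1),30)):
    m=((np.hypot(P[...,0]-c0[0],P[...,1]-c0[1])<14)&(P[...,2]<zt-3))
    ys,xs=np.where(m); 
    print(zt,len(xs), v.plane([[xs.mean(),ys.mean()]],zt) if len(xs) else None, xs.mean(),ys.mean())
E
```

```text
t 23.08 tcp [ 411.1 -218.   222.9] q [-0.752 -0.144  1.885  0.005  1.398 -0.669] w 64.2 F [-0.4  0.7 -0.2]
[[0.084, 0.996, 0.006], [0.996, -0.084, 0.002], [0.002, 0.005, -1.0]]
((392.3816833496094, -200.7593231201172), (39.22001647949219, 29.951200485229492), 85.09314727783203)
((494.4075622558594, -178.0568084716797), (29.50421714782715, 31.526756286621094), 85.25320434570312)
[[294.74756286 156.34269709]
 [388.9714727  129.1020309 ]]
46 175 [[ 393.96597566 -192.96602066   46.        ]] 295.4742857142857 153.37142857142857
30 136 [[ 494.49169871 -177.79567909   30.        ]] 388.6764705882353 128.83823529411765
```

View pics/p2.png

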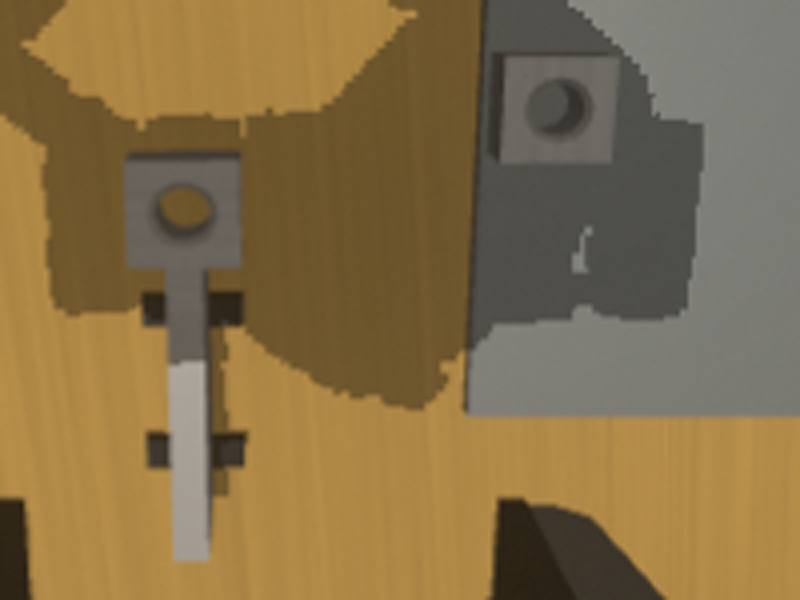

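```bash
python3 - <<'E'
from h import *
say()
R1=Rt(84.8,0); plan([([387.2,-253.8,9],R1,9)])
R2=Rt(95.1,0); plan([([387.2,-253.8,49],R1,3),([499.9,-235.9,50],R2,7)],(np.array([387.2,-253.8,9]),R1))
E
```

```text
t 23.13 tcp [ 411.2 -217.8  223.3] q [-0.751 -0.145  1.885  0.005  1.398 -0.669] w 64.1 F [ 0.9 -0.2 -0.4]
[[0.083, 0.997, 0.006], [0.997, -0.083, 0.001], [0.002, 0.006, -1.0]]
n 9 T [-0.0042, -0.0025, 0.0238] D [0.04, -0.01, 0.05] | to [ 387.2 -253.8    9. ]
n 3 T [0.0, 0.0, -0.0133] D [0.0, 0.0, 0.0] | to [ 387.2 -253.8   49. ]
n 7 T [[0.004, 0.0158, -0.0001], [0.0036, 0.0159, -0.0001], [0.0032, 0.016, -0.0001], [0.0028, 0.0161, -0.0001], [0.0024, 0.0161, -0.0001], [0.0019, 0.0162, -0.0001], [0.0015, 0.0162, -0.0001]] D [0.0, 0.0, -1.47] | to [ 499.9 -235.9   50. ]
```

Call:
{"method": "send_rows", "body": {
  "travel": [
    [-0.0042,-0.0025,0.0238],
    [-0.0042,-0.0025,0.0238],
    [-0.0042,-0.0025,0.0238],
    [-0.0042,-0.0025,0.0238],
    [-0.0042,-0.0025,0.0238],
    [-0.0042,-0.0025,0.0238],
    [-0.0042,-0.0025,0.0238],
    [-0.0042,-0.0025,0.022],
    [0,0,0],
    [0,0,0]
  ],
  "dr": [
    [0.04,0,0.05],
    [0.04,0,0.05],
    [0.04,0,0.05],
    [0.04,0,0.05],
    [0.04,0,0.05],
    [0.04,0,0.05],
    [0.04,0,0.05],
    [0.04,0,0.05],
    [0,0,0],
    [0,0,0]
  ],
  "jaw": [0.5,0.5,0.5,0.5,0.5,0.5,0.5,0.5,0.5,0.5]
}}

```text
time_s: 23.97
tcp_pos: [388.6, -249.0, 34.7]
ee_rot: [-0.001, 0.738, 0.675, 0.001]
contact_force: [0.1, 0.0, 0.9]
width: 46.0
```

```bash
python3 - <<'E'
from h import *
v=V('wrist');v.save('q');say(v.st)
R1=Rt(84.8,0); plan([([387.2,-253.8,9],R1,2)])
E
```

```text
t 23.97 tcp [ 388.6 -249.    34.7] q [-8.340e-01  1.010e-01  2.052e+00  2.000e-03  9.920e-01 -7.460e-01] w 46.0 F [0.1 0.  0.9]
[[0.088, 0.996, -0.001], [0.996, -0.088, 0.003], [0.003, -0.001, -1.0]]
n 2 T [-0.002, -0.001, 0.0135] D [0.04, -0.01, 0.08] | to [ 387.2 -253.8    9. ]
```

View pics/q.png

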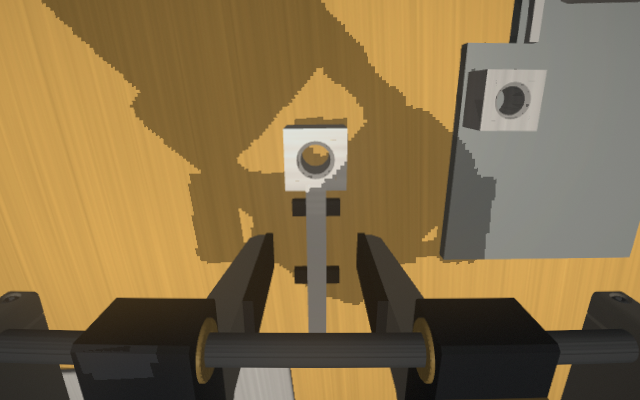

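```bash
python3 - <<'E'
from hole import *
v=V('wrist');say(v.st);P=v.pts()
print(v.plane([[315.5,158.5]],46),v.plane([[513,99.5]],30))
print(blk(v,P,25,36,(494.9,-178),26)[0])
E
```

```text
t 24.02 tcp [ 389.6 -250.    36. ] q [-8.33e-01  9.90e-02  2.05e+00  2.00e-03  9.92e-01 -7.46e-01] w 46.0 F [-0.2  0.5 -0.1]
[[0.088, 0.996, 0.002], [0.996, -0.088, 0.0], [0.0, 0.001, -1.0]]
[[ 394.60732705 -197.00451106   46.        ]] [[ 497.63647962 -178.29686921   30.        ]]
((493.79486083984375, -177.56967163085938), (30.217018127441406, 33.84408187866211), 84.59954833984375)
```

Call:
{"method": "send_rows", "body": {
  "travel": [
    [-0.002,-0.001,0.0125],
    [-0.002,-0.001,0.0125],
    [0,0,0],
    [0,0,0],
    [0,0,0],
    [0,0,0],
    [0,0,0]
  ],
  "dr": [
    [0,0,0],
    [0,0,0],
    [0,0,0],
    [0,0,0],
    [0,0,0],
    [0,0,0],
    [0,0,0]
  ],
  "jaw": [0.5,0.5,0.4,0,0,0,0],
  "force": 30
}}

```text
time_s: 24.65
tcp_pos: [387.3, -254.5, 11.4]
ee_rot: [0.001, 0.737, 0.676, 0.001]
contact_force: [-1.3, 0.9, -1.0]
width: 15.0
```

```bash
python3 - <<'E'
from h import *
say()
E
```

```text
t 24.65 tcp [ 387.3 -254.5   11.4] q [-8.440e-01  1.480e-01  2.057e+00  1.000e-03  9.340e-01 -7.570e-01] w 15.0 F [-1.3  0.9 -1. ]
[[0.087, 0.996, 0.002], [0.996, -0.087, -0.001], [-0.001, 0.003, -1.0]]
```

Call:
{"method": "send_rows", "body": {
  "travel": [
    [0,0,0],
    [0,0,0],
    [0,0,0],
    [0,0,-0.014],
    [0,0,-0.014],
    [0,0,-0.014],
    [0,0,0],
    [0,0,0]
  ],
  "dr": [
    [0,0,0],
    [0,0,0],
    [0,0,0],
    [0,0,0],
    [0,0,0],
    [0,0,0],
    [0,0,0],
    [0,0,0]
  ],
  "jaw": [0,0,0,0,0,0,0,0]
}}

```text
time_s: 25.32
tcp_pos: [386.8, -254.2, 52.4]
ee_rot: [0.001, 0.737, 0.676, 0.0]
contact_force: [-0.1, -0.1, -1.5]
width: 10.0
```

```bash
python3 - <<'E'
from h import *
v=V('wrist');v.save('r');say(v.st)
E
```

```text
t 25.32 tcp [ 386.8 -254.2   52.4] q [-8.440e-01  6.800e-02  2.044e+00  1.000e-03  1.028e+00 -7.570e-01] w 10.0 F [-0.1 -0.1 -1.5]
[[0.087, 0.996, 0.002], [0.996, -0.087, -0.001], [-0.0, 0.002, -1.0]]
```

View pics/r.png

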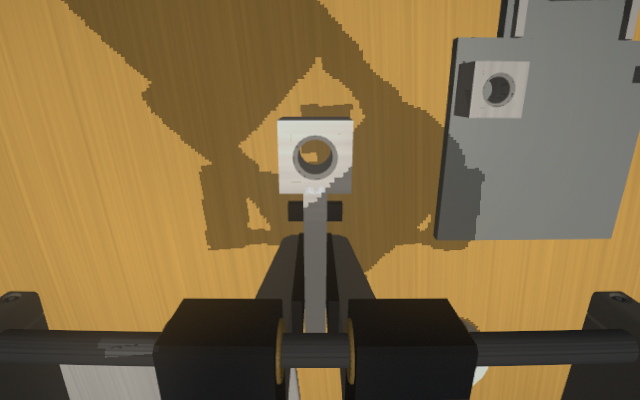

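```bash
python3 - <<'E'
from hole import *
v=V('wrist');say(v.st);P=v.pts()
g=v.plane([[314.8,156]],87)[0];h=v.plane([[498.5,89.7]],30)[0];print(g,h, blk(v,P,25,36,(494.9,-178),26)[0], blk(v,P,80,94,g,26)[0])
Rm=rot(v.st['ee_rot']); o=Rm.T@(g-v.st['tcp_pos']); print('tool offset',o)
R2=Rt(95.1,0); hx=np.array([494.7,-178.0])
t=np.append(hx,0)-R2@np.array([o[0],o[1],0]); t[2]=52; print(t); plan([(t,R2,7)])
E
```

```text
t 25.37 tcp [ 386.3 -253.7   51.7] q [-8.440e-01  6.900e-02  2.045e+00  1.000e-03  1.028e+00 -7.570e-01] w 9.8 F [ 0.2  1.4 -1.6]
[[0.087, 0.996, 0.001], [0.996, -0.087, 0.001], [0.001, 0.0, -1.0]]
[ 391.4480048  -194.86010674   87.        ] [ 494.64032732 -177.03243782   30.        ] ((493.8389587402344, -177.74923706054688), (30.27579689025879, 33.4071044921875), 85.8008804321289) ((390.7911376953125, -200.65728759765625), (41.12423324584961, 30.168651580810547), 84.96784210205078)
tool offset [ 59.05074318   0.06255831 -35.25477483]
[ 499.88696365 -236.82252623   52.        ]
n 7 T [[0.0038, 0.016, -0.0001], [0.0034, 0.0161, -0.0001], [0.003, 0.0162, -0.0001], [0.0026, 0.0162, -0.0001], [0.0021, 0.0163, -0.0001], [0.0017, 0.0164, -0.0001], [0.0013, 0.0164, -0.0001]] D [0.0, -0.01, -1.44] | to [ 499.9 -236.8   52. ]
```

Call:
{"method": "send_rows", "body": {
  "travel": [
    [0.0038,0.016,0],
    [0.0034,0.0161,0],
    [0.003,0.0162,0],
    [0.0026,0.0162,0],
    [0.0021,0.0163,0],
    [0.0017,0.0164,0],
    [0.0013,0.0164,0],
    [0,0,0],
    [0,0,0],
    [0,0,0]
  ],
  "dr": [
    [0,0,-1.44],
    [0,0,-1.44],
    [0,0,-1.44],
    [0,0,-1.44],
    [0,0,-1.44],
    [0,0,-1.44],
    [0,0,-1.44],
    [0,0,0],
    [0,0,0],
    [0,0,0]
  ],
  "jaw": [0,0,0,0,0,0,0,0,0,0]
}}

```text
time_s: 26.25
tcp_pos: [499.3, -237.0, 51.4]
ee_rot: [-0.001, 0.675, 0.738, 0.0]
contact_force: [-0.3, -0.8, -1.7]
width: 9.3
```

```bash
python3 - <<'E'
from hole import *
v=V('wrist');say(v.st);v.save('s')
Rm=rot(v.st['ee_rot']); o=np.array([59.05,.06,-35.25]); a=v.st['tcp_pos']+Rm@o; print('axis now',a)
print('px hole,hinge',v.proj([a,[494.7,-178,30]]))
c=v.img[60:240,220:420]; cv2.imwrite('pics/s2.png',cv2.resize(c,None,fx=4,fy=3.3,interpolation=cv2.INTER_CUBIC))
E
```

```text
t 26.25 tcp [ 499.3 -237.    51.4] q [-6.620e-01  2.890e-01  1.790e+00  1.000e-03  1.064e+00 -7.510e-01] w 9.3 F [-0.3 -0.8 -1.7]
[[-0.088, 0.996, -0.001], [0.996, 0.088, 0.001], [0.002, -0.001, -1.0]]
axis now [ 494.22421544 -178.20909889   86.78444673]
px hole,hinge [[314.57826878 155.94448586]
 [315.66099505 137.73199933]]
```

View pics/s2.png

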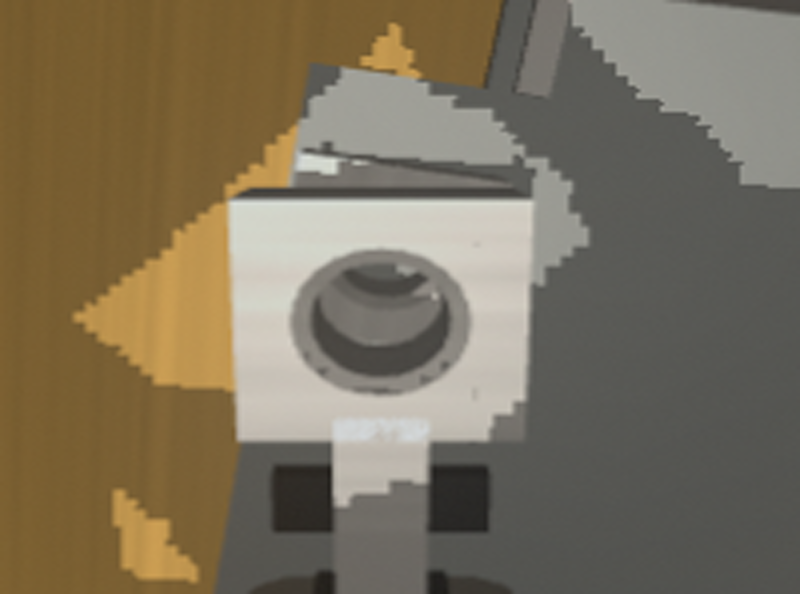

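Call:
{"method": "send_rows", "body": {
  "travel": [
    [0,0,0.007],
    [0,0,0.007],
    [0,0,0.007],
    [0,0,0.006],
    [0,0,0.003],
    [0,0,0],
    [0,0,0]
  ],
  "dr": [
    [0,0,0],
    [0,0,0],
    [0,0,0],
    [0,0,0],
    [0,0,0],
    [0,0,0],
    [0,0,0]
  ],
  "jaw": [0,0,0,0,0,0,0]
}}

```text
time_s: 26.88
tcp_pos: [500.5, -237.4, 22.3]
ee_rot: [0.0, 0.675, 0.738, 0.0]
contact_force: [0.1, -0.2, -1.7]
width: 9.8
```

```bash
python3 - <<'E'
from hole import *
v=V('wrist');say(v.st);v.save('t')
Rm=rot(v.st['ee_rot']); o=np.array([59.05,.06,-35.25]); a=v.st['tcp_pos']+Rm@o; print('axis now',a)
c=v.img[60:240,220:420]; cv2.imwrite('pics/t2.png',cv2.resize(c,None,fx=4,fy=3.3,interpolation=cv2.INTER_CUBIC))
E
```

```text
t 26.88 tcp [ 500.5 -237.4   22.3] q [-6.620e-01  3.370e-01  1.798e+00  1.000e-03  1.007e+00 -7.510e-01] w 9.8 F [ 0.1 -0.2 -1.7]
[[-0.088, 0.996, 0.001], [0.996, 0.088, 0.001], [0.0, 0.001, -1.0]]
axis now [ 495.28988068 -178.56811459   57.55726058]
```

View pics/t2.png

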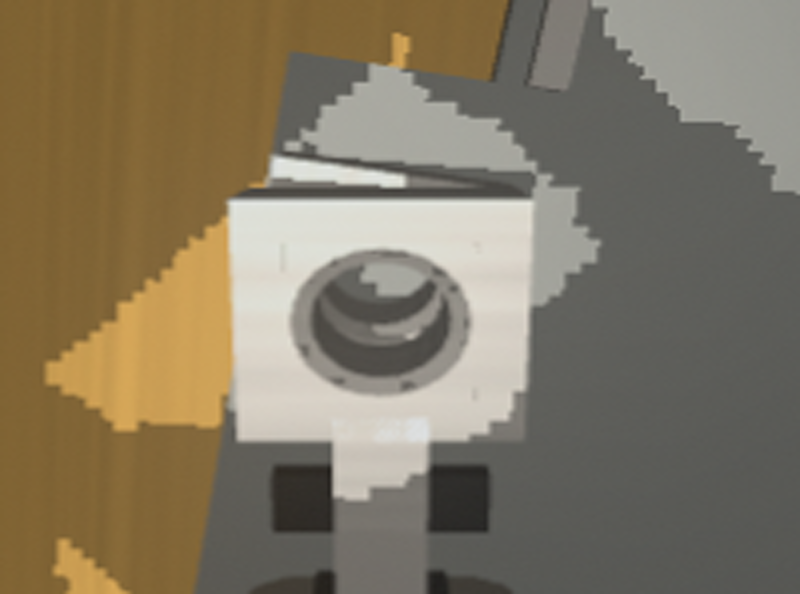

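Call:
{"method": "send_rows", "body": {
  "travel": [
    [0,0,0.0015],
    [0,0,0.0012],
    [0,0,0],
    [0,0,0],
    [0,0,0]
  ],
  "dr": [
    [0,0,0],
    [0,0,0],
    [0,0,0],
    [0,0,0],
    [0,0,0]
  ],
  "jaw": [0,0,0,0,0]
}}

```text
time_s: 27.35
tcp_pos: [500.7, -237.5, 20.0]
ee_rot: [0.0, 0.675, 0.738, 0.0]
contact_force: [-0.3, 0.4, -0.9]
width: 9.8
```

```bash
python3 - <<'E'
from hole import *
v=V('wrist');say(v.st)
c=v.img[60:240,220:420]; cv2.imwrite('pics/u2.png',cv2.resize(c,None,fx=4,fy=3.3,interpolation=cv2.INTER_CUBIC))
E
```

```text
t 27.35 tcp [ 500.7 -237.5   20. ] q [-6.610e-01  3.410e-01  1.798e+00  1.000e-03  1.002e+00 -7.510e-01] w 9.8 F [-0.3  0.4 -0.9]
[[-0.089, 0.996, 0.001], [0.996, 0.089, 0.0], [-0.0, 0.001, -1.0]]
```

View pics/u2.png

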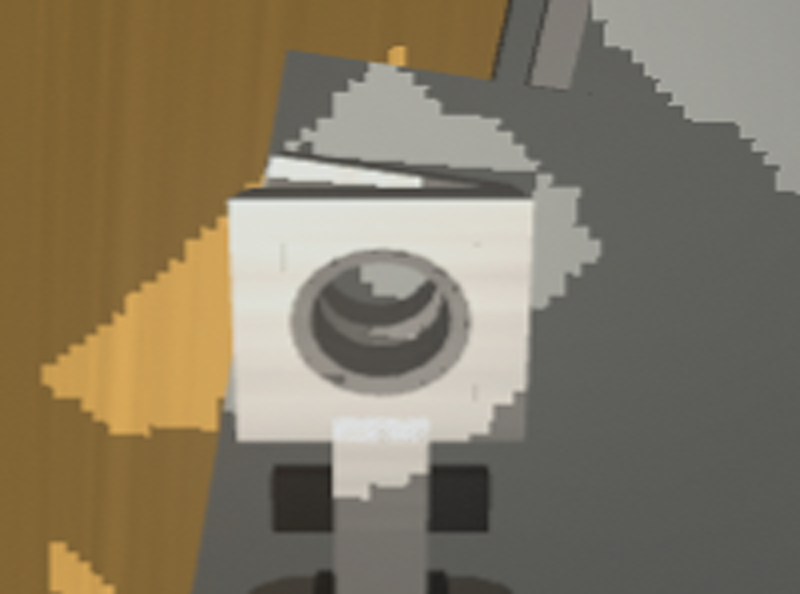

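```bash
python3 - <<'E'
from hole import *
v=V('wrist');say(v.st)
S=4; im=cv2.resize(v.img,None,fx=S,fy=S,interpolation=cv2.INTER_CUBIC)
a=v.plane([[315.2,157.2]],54)[0]; print('gate axis',a)
th=np.linspace(0,2*np.pi,60)
for z,r,c in((54,9.25,(0,255,0)),(52,7.25,(0,255,255)),(34,7.25,(255,255,0)),(30,9.25,(0,0,255)),(28,7.25,(255,0,255)),(8,7.25,(255,0,0))):
    p=v.proj(np.c_[a[0]+r*np.cos(th),a[1]+r*np.sin(th),np.full(60,z)])
    cv2.polylines(im,[np.int32(p*S+S/2)],True,c,1)
cv2.imwrite('pics/u3.png',im[110*S:200*S,270*S:370*S][:, :].copy() if 0 else cv2.resize(im[125*S:190*S,280*S:350*S],None,fx=2.4,fy=2.2))
E
```

```text
t 27.4 tcp [ 500.7 -237.5   20. ] q [-6.610e-01  3.410e-01  1.798e+00  1.000e-03  1.002e+00 -7.510e-01] w 10.0 F [ 0.3  0.  -0.6]
[[-0.089, 0.996, 0.001], [0.996, 0.089, 0.0], [-0.0, 0.001, -1.0]]
gate axis [ 495.81336075 -179.3767317    54.        ]
```

View pics/u3.png

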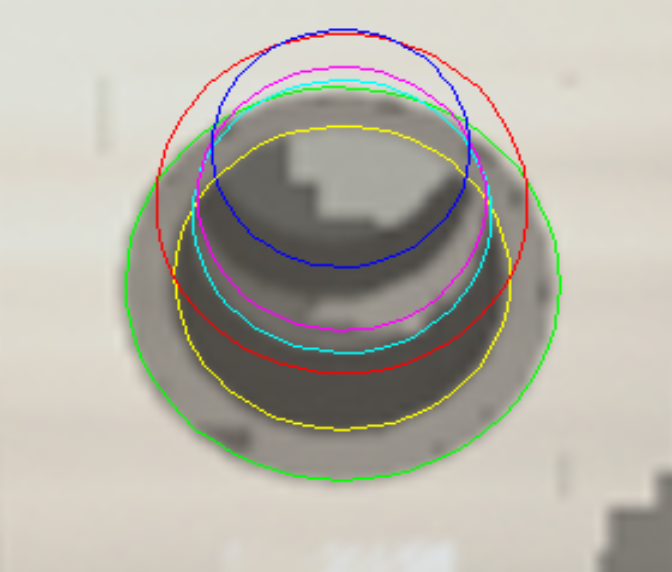

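Call:
{"method": "send_rows", "body": {
  "travel": [
    [0.002,-0.0002,0],
    [0,0,0],
    [0,0,0],
    [0,0,0.0007],
    [0,0,0],
    [0,0,0]
  ],
  "dr": [
    [0,0,0],
    [0,0,0],
    [0,0,0],
    [0,0,0],
    [0,0,0],
    [0,0,0]
  ],
  "jaw": [0,0,0,0,0,0]
}}

```text
time_s: 27.95
tcp_pos: [500.4, -235.5, 19.2]
ee_rot: [0.001, 0.675, 0.738, 0.001]
contact_force: [-0.2, 0.7, -1.2]
width: 9.5
```

```bash
cat > ov.py <<'E'
from hole import *
v=V('wrist');say(v.st)
S=4; im=cv2.resize(v.img,None,fx=S,fy=S,interpolation=cv2.INTER_CUBIC)
a=v.plane([[315.2,157.2]],54)[0]; print('gate axis',a)
th=np.linspace(0,2*np.pi,60)
for z,r,c in((54,9.25,(0,255,0)),(28,7.25,(255,0,255)),(8,7.25,(255,0,0))):
    p=v.proj(np.c_[a[0]+r*np.cos(th),a[1]+r*np.sin(th),np.full(60,z)])
    cv2.polylines(im,[np.int32(p*S+S/2)],True,c,1)
cv2.imwrite('pics/v3.png',cv2.resize(im[125*S:190*S,280*S:350*S],None,fx=2.4,fy=2.2))
E
python3 ov.py
```

```text
t 27.95 tcp [ 500.4 -235.5   19.2] q [-6.590e-01  3.390e-01  1.802e+00  1.000e-03  9.990e-01 -7.480e-01] w 9.5 F [-0.2  0.7 -1.2]
[[-0.089, 0.996, 0.001], [0.996, 0.089, 0.0], [-0.0, 0.001, -1.0]]
gate axis [ 495.49476403 -177.30074585   54.        ]
```

View pics/v3.png

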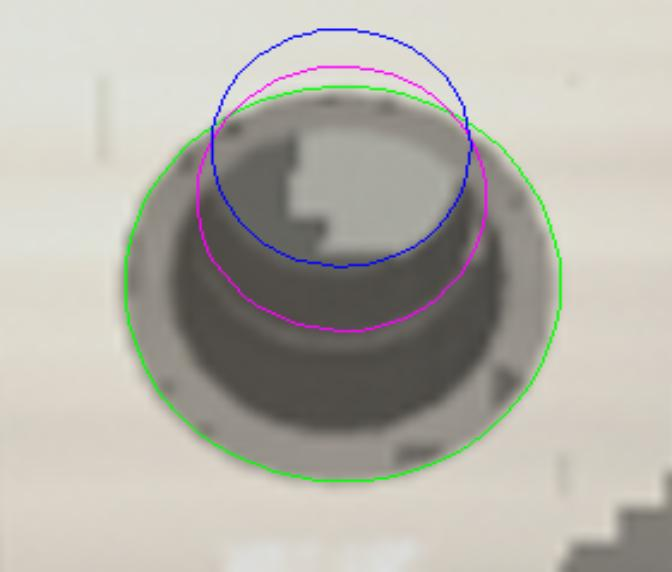

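Call:
{"method": "send_rows", "body": {
  "travel": [
    [0.0006,-0.0003,0.0005],
    [0,0,0],
    [0,0,0],
    [0,0,0],
    [0,0,0],
    [0,0,0],
    [0,0,0]
  ],
  "dr": [
    [0,0,0],
    [0,0,0],
    [0,0,0],
    [0,0,0],
    [0,0,0],
    [0,0,0],
    [0,0,0]
  ],
  "jaw": [0,0,0.4,0.4,0.4,0.4,0.4],
  "force": 5
}}

```text
time_s: 28.58
tcp_pos: [499.8, -234.7, 18.5]
ee_rot: [0.0, 0.675, 0.738, 0.001]
contact_force: [0.3, -0.2, -0.3]
width: 36.8
```

```bash
python3 ov.py; python3 - <<'E'
from h import *
v=V('wrist'); v.save('w')
E
```

```text
t 28.58 tcp [ 499.8 -234.7   18.5] q [-6.590e-01  3.390e-01  1.804e+00  1.000e-03  9.980e-01 -7.480e-01] w 36.8 F [ 0.3 -0.2 -0.3]
[[-0.089, 0.996, 0.001], [0.996, 0.089, 0.0], [0.0, 0.001, -1.0]]
gate axis [ 494.90505122 -176.39496027   54.        ]
```

View pics/v3.png

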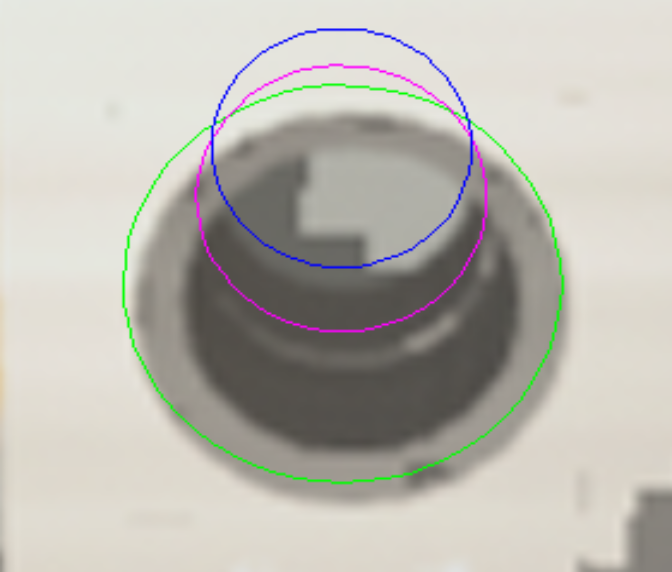

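View pics/w.png

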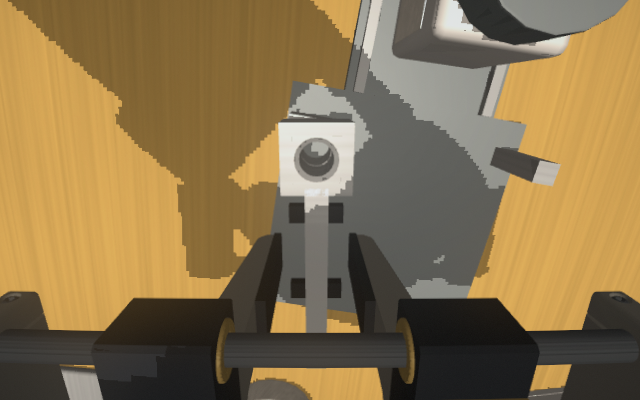

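Call:
{"method": "send_rows", "body": {
  "travel": [
    [0,0,-0.015],
    [0,0,-0.03],
    [0,0,-0.035],
    [0,0,-0.035],
    [0,0,-0.035],
    [0.03,0,-0.025],
    [0.0375,-0.0035,0],
    [0.0375,-0.0035,0],
    [0.0375,-0.0035,0],
    [0.0375,-0.0035,0]
  ],
  "dr": [
    [0,0,0],
    [0,0,0],
    [0,0,0],
    [0,0,0],
    [0,0,0],
    [0,0,0],
    [0,0,0],
    [0,0,0],
    [0,0,0],
    [0,0,0]
  ],
  "jaw": [0.4,0.4,0.5,0.5,0.5,0.5,0.5,0.5,0.5,0.5]
}}

```text
time_s: 29.52
tcp_pos: [469.2, -55.4, 193.8]
ee_rot: [0.001, 0.675, 0.737, 0.001]
contact_force: [0.9, -0.4, -1.0]
width: 46.2
```

Call:
{"method": "send_rows", "body": {
  "travel": [
    [0.0375,-0.0035,0],
    [0.0375,-0.0035,0],
    [0.0375,-0.0035,0],
    [0.0375,-0.0035,0],
    [0.0375,-0.0035,0],
    [0.0375,-0.0035,0],
    [0.035,-0.0035,0],
    [0,0,0],
    [0,0,0],
    [0,0,0]
  ],
  "dr": [
    [0,0,0],
    [0,0,0],
    [0,0,0],
    [0,0,0],
    [0,0,0],
    [0,0,0],
    [0,0,0],
    [0,0,0],
    [0,0,0],
    [0,0,0]
  ],
  "jaw": [0.5,0.5,0.5,0.5,0.5,0.5,0.5,0.5,0.5,0.5]
}}

```text
time_s: 30.35
tcp_pos: [422.4, 199.5, 193.6]
ee_rot: [0.001, 0.675, 0.738, 0.0]
contact_force: [0.7, 1.1, 0.1]
width: 46.2
```

```bash
python3 - <<'E'
from hole import *
from seg import comps
v=V('wrist');say(v.st);v.save('x');P=v.pts()
for b in ((40,50),(70,84)):
    for o in comps(v,P,*b,yr=(150,280),xr=(370,480),amin=100): print(o)
v=V('scene'); cv2.imwrite('pics/x2.png',cv2.resize(v.img[120:260,160:460],None,fx=2.6,fy=2.6))
E
```

```text
t 30.35 tcp [422.4 199.5 193.6] q [ 1.820e-01 -1.120e-01  1.914e+00 -1.000e-03  1.338e+00  9.300e-02] w 46.2 F [0.7 1.1 0.1]
[[-0.089, 0.996, 0.001], [0.996, 0.089, -0.0], [-0.001, 0.001, -1.0]]
(array([317., 157.]), 1659, array([422.8, 224.3,  47.1]), array([423.1, 221.3]), array([45.6, 46.7]), 6.7)
(array([318., 166.]), 590, array([423.3, 222.2,  76.9]), array([423.4, 221.9]), array([22.7, 23.2]), 6.3)
```

View pics/x.png

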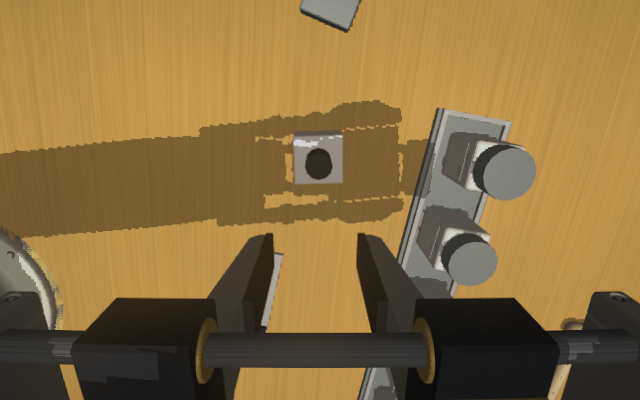

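View pics/x2.png

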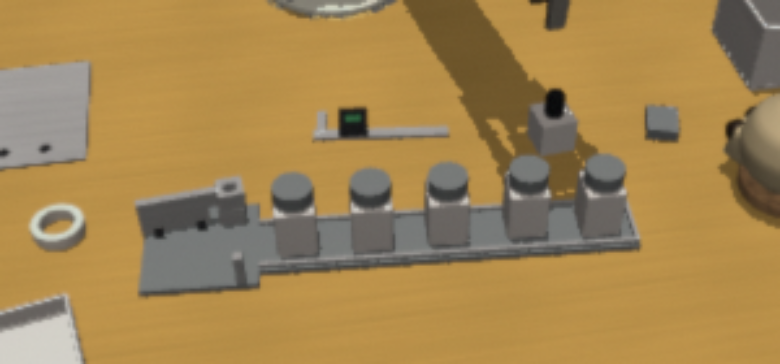

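Call:
{"method": "send_rows", "body": {
  "travel": [
    [0.0044,0.0006,0.017],
    [0.0044,0.0006,0.017],
    [0.0044,0.0006,0.017],
    [0.0044,0.0006,0.017],
    [0.0044,0.0005,0.017],
    [0,0,0.017],
    [0,0,0.015],
    [0,0,0.01],
    [0,0,0],
    [0,0,0]
  ],
  "dr": [
    [0,0,0],
    [0,0,0],
    [0,0,0],
    [0,0,0],
    [0,0,0],
    [0,0,0],
    [0,0,0],
    [0,0,0],
    [0,0,0],
    [0,0,0]
  ],
  "jaw": [0.5,0.5,0.5,0.5,0.5,0.5,0.5,0.5,0.5,0.5]
}}

```text
time_s: 31.28
tcp_pos: [423.7, 221.4, 66.6]
ee_rot: [0.0, 0.676, 0.737, 0.0]
contact_force: [-0.7, -0.4, 0.2]
width: 46.0
```

```bash
python3 - <<'E'
from hole import *
v=V('wrist');say(v.st);v.save('y')
E
```

```text
t 31.28 tcp [423.7 221.4  66.6] q [ 0.228  0.083  1.995 -0.     1.063  0.141] w 46.0 F [-0.7 -0.4  0.2]
[[-0.087, 0.996, 0.001], [0.996, 0.087, -0.0], [-0.0, 0.001, -1.0]]
```

View pics/y.png

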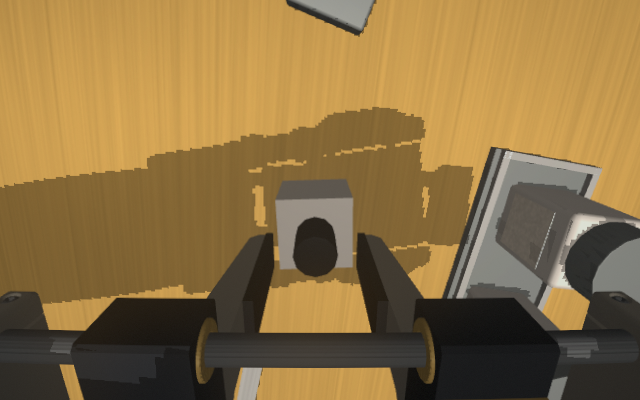

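Call:
{"method": "send_rows", "body": {
  "travel": [
    [0,0,0.009],
    [0,0,0.007],
    [0,0,0.001],
    [0,0,0],
    [0,0,0],
    [0,0,0],
    [0,0,0],
    [0,0,0],
    [0,0,0]
  ],
  "dr": [
    [0,0,0],
    [0,0,0],
    [0,0,0],
    [0,0,0],
    [0,0,0],
    [0,0,0],
    [0,0,0],
    [0,0,0],
    [0,0,0]
  ],
  "jaw": [0.5,0.5,0.5,0,0,0,0,0,0],
  "force": 35
}}

```text
time_s: 32.08
tcp_pos: [423.8, 222.2, 49.9]
ee_rot: [0.001, 0.675, 0.738, 0.001]
contact_force: [-0.2, -0.0, 0.7]
width: 23.5
```

Call:
{"method": "send_rows", "body": {
  "travel": [
    [0,0,-0.01],
    [0,0,-0.012],
    [0,0,-0.018],
    [0,0,-0.02],
    [0,0,-0.02],
    [0,0,-0.02],
    [0,0,-0.02],
    [0,0,0],
    [0,0,0]
  ],
  "dr": [
    [0,0,0],
    [0,0,0],
    [0,0,0],
    [0,0,0],
    [0,0,0],
    [0,0,0],
    [0,0,0],
    [0,0,0],
    [0,0,0]
  ],
  "jaw": [0,0,0,0,0,0,0,0,0]
}}

```text
time_s: 32.83
tcp_pos: [424.2, 222.3, 170.9]
ee_rot: [0.001, 0.675, 0.738, 0.002]
contact_force: [0.4, 0.1, -0.8]
width: 23.7
```

```bash
python3 - <<'E'
from hole import *
v=V('wrist');say(v.st);v.save('z')
# hinge target view: TCP above hinge, pin tip ~ TCP z-40
plan([([495,-177.3,170],Rt(95.1,0),12)])
E
```

```text
t 32.83 tcp [424.2 222.3 170.9] q [ 0.23  -0.06   1.912 -0.     1.285  0.141] w 23.7 F [ 0.4  0.1 -0.8]
[[-0.089, 0.996, 0.004], [0.996, 0.089, 0.001], [0.0, 0.004, -1.0]]
n 12 T [-0.0337, 0.003, 0.0] D [0.01, 0.0, 0.0] | to [ 495.  -177.3  170. ]
```

View pics/z.png

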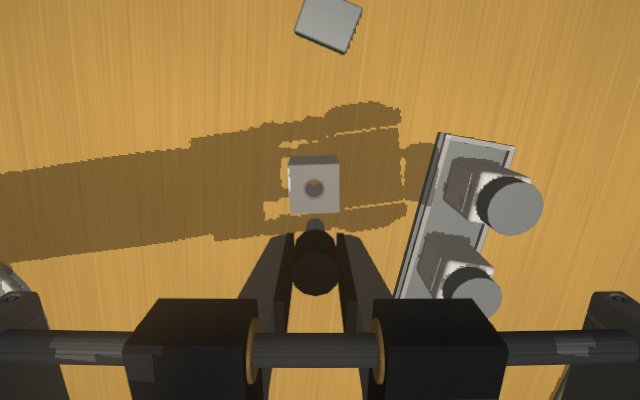

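Call:
{"method": "send_rows", "body": {
  "travel": [
    [-0.0337,0.003,0],
    [-0.0337,0.003,0],
    [-0.0337,0.003,0],
    [-0.0337,0.003,0],
    [-0.0337,0.003,0],
    [-0.0337,0.003,0],
    [-0.0337,0.003,0],
    [-0.0337,0.003,0],
    [-0.0337,0.003,0],
    [-0.0337,0.003,0]
  ],
  "dr": [
    [0,0,0],
    [0,0,0],
    [0,0,0],
    [0,0,0],
    [0,0,0],
    [0,0,0],
    [0,0,0],
    [0,0,0],
    [0,0,0],
    [0,0,0]
  ],
  "jaw": [0,0,0,0,0,0,0,0,0,0]
}}

```text
time_s: 33.72
tcp_pos: [481.9, -112.1, 167.7]
ee_rot: [-0.001, 0.675, 0.738, 0.0]
contact_force: [-0.3, 0.8, -1.0]
width: 23.4
```

Call:
{"method": "send_rows", "body": {
  "travel": [
    [-0.0337,0.003,0.01],
    [-0.0337,0.003,0.015],
    [0,0,0.02],
    [0,0,0.01],
    [0,0,0.005],
    [0,0,0],
    [0,0,0],
    [0,0,0]
  ],
  "dr": [
    [0,0,0],
    [0,0,0],
    [0,0,0],
    [0,0,0],
    [0,0,0],
    [0,0,0],
    [0,0,0],
    [0,0,0]
  ],
  "jaw": [0,0,0,0,0,0,0,0]
}}

```text
time_s: 34.38
tcp_pos: [495.7, -177.0, 110.6]
ee_rot: [0.001, 0.675, 0.738, 0.001]
contact_force: [0.7, -0.2, -0.2]
width: 23.6
```

```bash
python3 - <<'E'
from hole import *
v=V('wrist');say(v.st);v.save('A')
c=v.img[160:300,240:400]; cv2.imwrite('pics/A2.png',cv2.resize(c,None,fx=5,fy=4.2,interpolation=cv2.INTER_CUBIC))
E
```

```text
t 34.38 tcp [ 495.7 -177.   110.6] q [-5.730e-01  1.370e-01  1.836e+00  1.000e-03  1.166e+00 -6.640e-01] w 23.6 F [ 0.7 -0.2 -0.2]
[[-0.09, 0.996, 0.002], [0.996, 0.09, -0.001], [-0.001, 0.002, -1.0]]
```

View pics/A2.png

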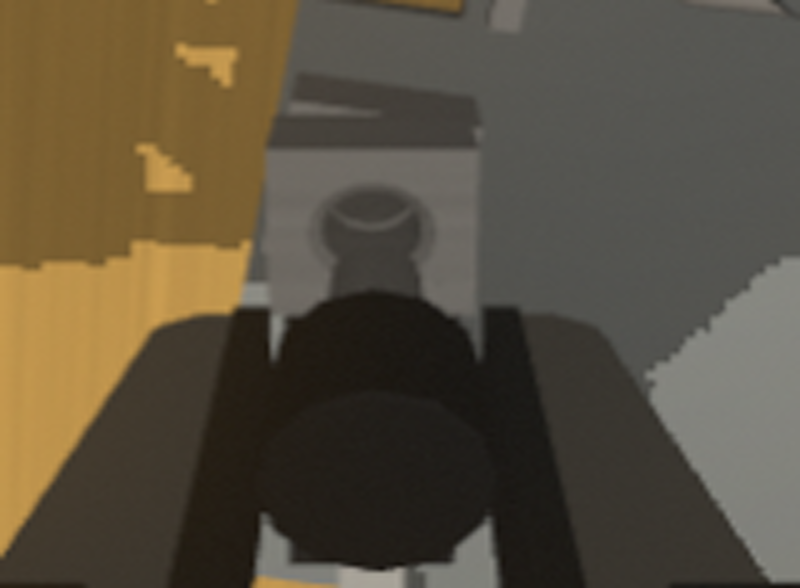

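```bash
python3 - <<'E'
from hole import *
v=V('wrist');say(v.st)
Rm=rot(v.st['ee_rot']);t=v.st['tcp_pos']
for d in (-46,-40,-36,-110.6+54): 
    q=t+Rm@np.array([0,0,-d]); p=v.proj(q)[0]; print(d,np.round(q,1),'px',np.round(p,1),'crop',np.round([(p[0]-240)*5,(p[1]-160)*4.2]))
print('hole at', v.plane([[240+372/5,160+225/4.2]],54))
S=1
c=v.img[185:240,285:345]; c=cv2.convertScaleAbs(c,alpha=2.2); cv2.imwrite('pics/A3.png',cv2.resize(c,None,fx=13,fy=10.8,interpolation=cv2.INTER_CUBIC))
E
```

```text
t 34.43 tcp [ 495.8 -177.2  110.8] q [-5.740e-01  1.370e-01  1.836e+00  1.000e-03  1.166e+00 -6.640e-01] w 23.2 F [ 0.2  0.5 -0.2]
[[-0.09, 0.996, 0.003], [0.996, 0.09, -0.001], [-0.001, 0.003, -1.0]]
-46 [ 495.9 -177.2   64.8] px [314.7 219.7] crop [373. 251.]
-40 [ 495.9 -177.2   70.8] px [314.7 223. ] crop [373. 264.]
-36 [ 495.9 -177.2   74.8] px [314.7 225.2] crop [373. 274.]
-56.599999999999994 [ 496.  -177.3   54.2] px [314.7 214.4] crop [374. 228.]
hole at [[ 495.68844358 -176.72041532   54.        ]]
```

View pics/A3.png

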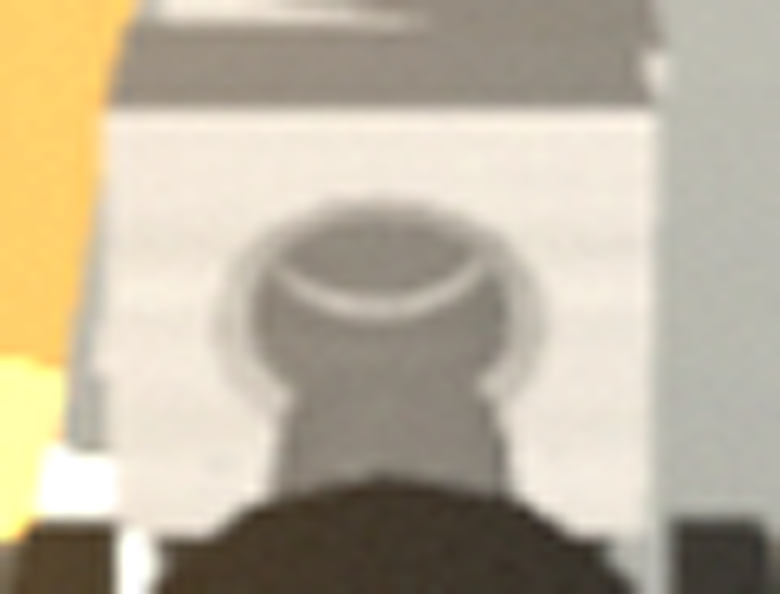

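Call:
{"method": "send_rows", "body": {
  "travel": [
    [0,0,0.006],
    [0,0,0.006],
    [0,0,0.005],
    [0,0,0.005],
    [0,0,0.004],
    [0,0,0],
    [0,0,0]
  ],
  "dr": [
    [0,0,0],
    [0,0,0],
    [0,0,0],
    [0,0,0],
    [0,0,0],
    [0,0,0],
    [0,0,0]
  ],
  "jaw": [0,0,0,0,0,0,0]
}}

```text
time_s: 35.07
tcp_pos: [494.9, -177.4, 83.2]
ee_rot: [-0.0, 0.675, 0.738, 0.0]
contact_force: [-0.1, 0.3, -1.2]
width: 23.3
```

```bash
python3 - <<'E'
from hole import *
v=V('wrist');say(v.st)
c=v.img[160:300,240:400]; cv2.imwrite('pics/B2.png',cv2.resize(c,None,fx=5,fy=4.2,interpolation=cv2.INTER_CUBIC))
E
```

```text
t 35.07 tcp [ 494.9 -177.4   83.2] q [-5.750e-01  1.760e-01  1.853e+00  1.000e-03  1.112e+00 -6.640e-01] w 23.3 F [-0.1  0.3 -1.2]
[[-0.088, 0.996, 0.0], [0.996, 0.088, 0.001], [0.001, 0.001, -1.0]]
```

View pics/B2.png

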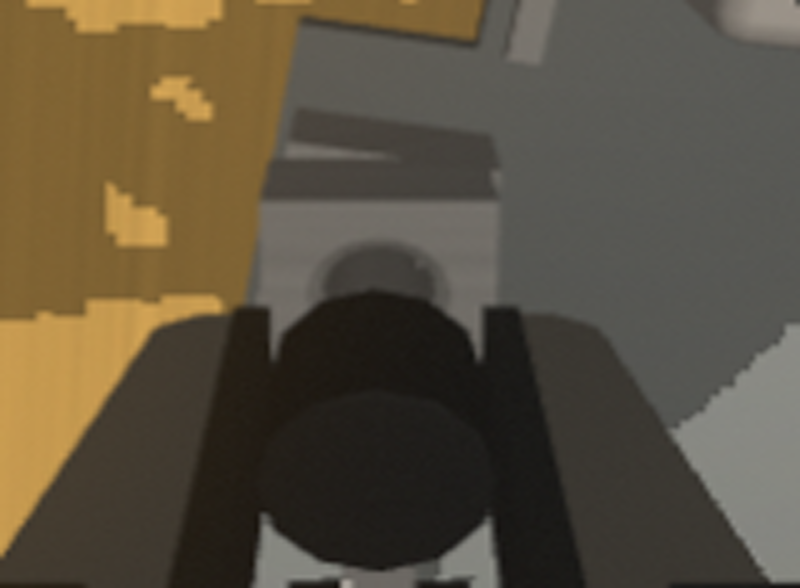

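Call:
{"method": "send_rows", "body": {
  "travel": [
    [0,0,0.004],
    [0,0,0.004],
    [0,0,0.004],
    [0,0,0],
    [0,0,0]
  ],
  "dr": [
    [0,0,0],
    [0,0,0],
    [0,0,0],
    [0,0,0],
    [0,0,0]
  ],
  "jaw": [0,0,0,0,0]
}}

```text
time_s: 35.53
tcp_pos: [494.8, -177.3, 71.2]
ee_rot: [-0.0, 0.675, 0.738, 0.0]
contact_force: [-0.2, -0.0, -0.8]
width: 23.1
```

Call:
{"method": "send_rows", "body": {
  "travel": [
    [0,0,0.004],
    [0,0,0.004],
    [0,0,0.002],
    [0,0,0],
    [0,0,0]
  ],
  "dr": [
    [0,0,0],
    [0,0,0],
    [0,0,0],
    [0,0,0],
    [0,0,0]
  ],
  "jaw": [0,0,0,0,0]
}}

```text
time_s: 35.95
tcp_pos: [495.0, -177.4, 61.4]
ee_rot: [0.0, 0.675, 0.738, 0.0]
contact_force: [-0.4, 0.2, -0.6]
width: 23.0
```

Call:
{"method": "send_rows", "body": {
  "travel": [
    [0,0,0.002],
    [0,0,0.002],
    [0,0,0.001],
    [0,0,0],
    [0,0,0]
  ],
  "dr": [
    [0,0,0],
    [0,0,0],
    [0,0,0],
    [0,0,0],
    [0,0,0]
  ],
  "jaw": [0,0,0,0,0]
}}

```text
time_s: 36.37
tcp_pos: [495.7, -177.2, 57.6]
ee_rot: [0.0, 0.675, 0.738, 0.001]
contact_force: [-0.7, 1.9, 5.9]
width: 23.4
```

Call:
{"method": "send_rows", "body": {
  "travel": [
    [0,0,0.001],
    [0,0,0],
    [0,0,0],
    [0,0,0],
    [0,0,0],
    [0,0,-0.02],
    [0,0,-0.03],
    [0,0,-0.03],
    [0,0,0],
    [0,0,0]
  ],
  "dr": [
    [0,0,0],
    [0,0,0],
    [0,0,0],
    [0,0,0],
    [0,0,0],
    [0,0,0],
    [0,0,0],
    [0,0,0],
    [0,0,0],
    [0,0,0]
  ],
  "jaw": [0,0.45,0.45,0.45,0.45,0.45,0.45,0.45,0.45,0.45],
  "force": 5
}}

```text
time_s: 37.2
tcp_pos: [496.4, -178.4, 137.6]
ee_rot: [0.003, 0.675, 0.738, 0.001]
contact_force: [0.2, 0.1, -1.5]
width: 41.6
```

```bash
python3 - <<'E'
from hole import *
v=V('wrist');say(v.st);v.save('C');P=v.pts()
m=(np.hypot(P[...,0]-495,P[...,1]+177)<9)&(P[...,2]>60); print('head top',np.nanmedian(P[m][:,2]), P[m].mean(0))
m=(np.hypot(P[...,0]-495,P[...,1]+177)<20)&(P[...,2]>45)&(P[...,2]<60); print('gate top',np.nanmedian(P[m][:,2]))
v=V('scene'); cv2.imwrite('pics/C2.png',cv2.resize(v.img[150:250,200:400],None,fx=4,fy=4))
E
```

```text
t 37.2 tcp [ 496.4 -178.4  137.6] q [-5.750e-01  1.050e-01  1.814e+00  1.000e-03  1.217e+00 -6.640e-01] w 41.6 F [ 0.2  0.1 -1.5]
[[-0.088, 0.996, 0.005], [0.996, 0.088, -0.002], [-0.003, 0.005, -1.0]]
head top 85.01460486149671 [ 494.99175764 -176.80401744   84.98368597]
gate top 55.01152730594691
```

View pics/C.png

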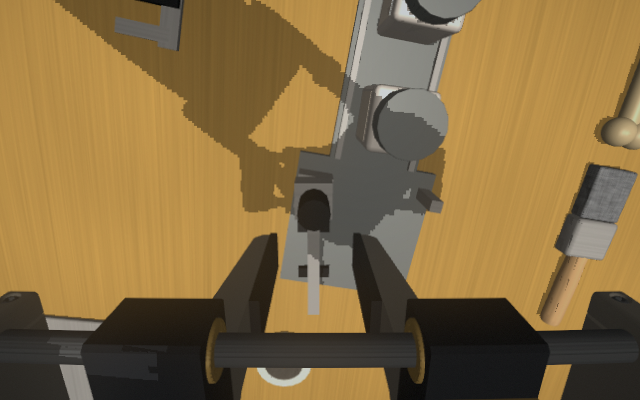

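View pics/C2.png

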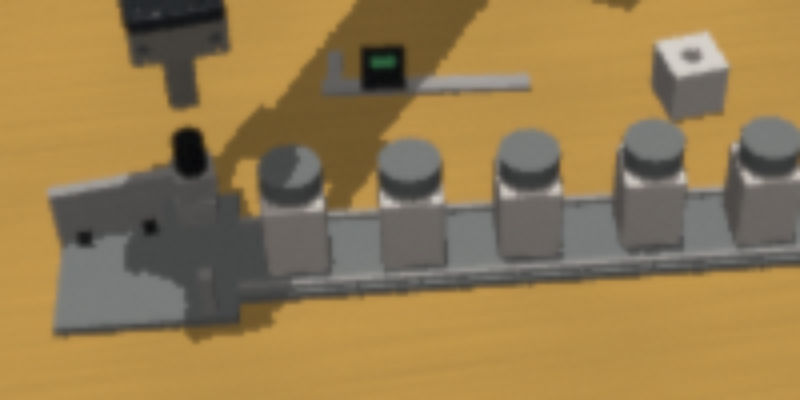

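Call:
{"method": "send_rows", "body": {
  "travel": [
    [-0.02,-0.0005,0],
    [-0.02,-0.0005,0],
    [-0.017,-0.0003,0.01],
    [0,0,0.02],
    [0,0,0.02],
    [0,0,0.02],
    [0,0,0.015],
    [0,0,0.01],
    [0,0,0],
    [0,0,0]
  ],
  "dr": [
    [0,0,0],
    [0,0,0],
    [0,0,0],
    [0,0,0],
    [0,0,0],
    [0,0,0],
    [0,0,0],
    [0,0,0],
    [0,0,0],
    [0,0,0]
  ],
  "jaw": [0.4,0.4,0.4,0.4,0.4,0.4,0.4,0.4,0.4,0.4]
}}

```text
time_s: 38.13
tcp_pos: [498.2, -233.8, 39.6]
ee_rot: [-0.001, 0.675, 0.738, 0.0]
contact_force: [0.3, 0.2, 0.7]
width: 36.6
```

```bash
python3 - <<'E'
from hole import *
v=V('wrist');say(v.st);v.save('D')
plan([([500.1,-235.1,27],Rt(95.1,0),2)])
E
```

```text
t 38.13 tcp [ 498.2 -233.8   39.6] q [-6.590e-01  3.020e-01  1.802e+00  1.000e-03  1.040e+00 -7.480e-01] w 36.6 F [0.3 0.2 0.7]
[[-0.088, 0.996, -0.001], [0.996, 0.088, 0.002], [0.002, -0.001, -1.0]]
n 2 T [-0.0004, 0.0005, 0.0069] D [0.03, 0.0, -0.01] | to [ 500.1 -235.1   27. ]
```

View pics/D.png

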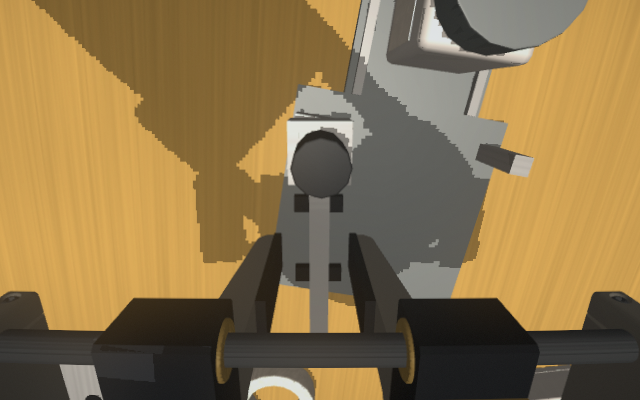

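Call:
{"method": "send_rows", "body": {
  "travel": [
    [0,0.0005,0.0065],
    [0,0.0005,0.0065],
    [0,0,0],
    [0,0,0],
    [0,0,0],
    [0,0,0],
    [0,0,0],
    [0,0,0]
  ],
  "dr": [
    [0,0,0],
    [0,0,0],
    [0,0,0],
    [0,0,0],
    [0,0,0],
    [0,0,0],
    [0,0,0],
    [0,0,0]
  ],
  "jaw": [0.4,0.4,0.2,0,0,0,0,0],
  "force": 8
}}

```text
time_s: 38.85
tcp_pos: [500.2, -234.5, 28.0]
ee_rot: [0.001, 0.675, 0.738, 0.001]
contact_force: [-0.2, -1.0, 1.0]
width: 10.0
```

Call:
{"method": "send_rows", "body": {
  "travel": [
    [0.0001,0.003,0],
    [0.0002,0.00505,0],
    [0.0002,0.00505,0],
    [0.0002,0.00505,0],
    [0.0002,0.00505,0],
    [0.0002,0.00505,0],
    [0,0,0],
    [0,0,0]
  ],
  "dr": [
    [0,0,-3],
    [0,0,-5],
    [0,0,-5],
    [0,0,-5],
    [0,0,-5],
    [0,0,-5],
    [0,0,0],
    [0,0,0]
  ],
  "jaw": [0,0,0,0,0,0,0,0]
}}

```text
time_s: 39.52
tcp_pos: [527.0, -225.3, 28.0]
ee_rot: [0.001, 0.478, 0.879, 0.0]
contact_force: [1.6, 0.7, 0.3]
width: 9.6
```

```bash
python3 - <<'E'
from hole import *
v=V('wrist');say(v.st);v.save('E')
Rm=rot(v.st['ee_rot']); print('implied centre',v.st['tcp_pos']+Rm@[58,0,0],'yaw',np.degrees(np.arctan2(Rm[1,0],Rm[0,0])))
E
```

```text
t 39.52 tcp [ 527.  -225.3   28. ] q [-6.150e-01  3.690e-01  1.742e+00  1.000e-03  1.029e+00 -1.191e+00] w 9.6 F [1.6 0.7 0.3]
[[-0.544, 0.839, 0.002], [0.839, 0.544, -0.0], [-0.001, 0.002, -1.0]]
implied centre [ 495.4192446  -176.64368832   27.93187425] yaw 122.94954704820779
```

View pics/E.png

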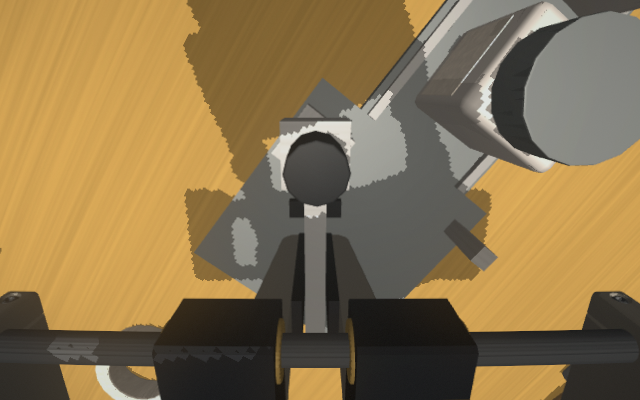

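Swinging well. 52° remain.

Call:
{"method": "send_rows", "body": {
  "travel": [
    [0.0002,0.00505,0],
    [0.0002,0.00505,0],
    [0.0002,0.00505,0],
    [0.0002,0.00505,0],
    [0.0002,0.00505,0],
    [0.0002,0.00505,0],
    [0.0002,0.00505,0],
    [0.0002,0.00505,0],
    [0,0,0],
    [0,0,0]
  ],
  "dr": [
    [0,0,-5],
    [0,0,-5],
    [0,0,-5],
    [0,0,-5],
    [0,0,-5],
    [0,0,-5],
    [0,0,-5],
    [0,0,-5],
    [0,0,0],
    [0,0,0]
  ],
  "jaw": [0,0,0,0,0,0,0,0,0,0]
}}

```text
time_s: 40.4
tcp_pos: [550.5, -193.7, 28.0]
ee_rot: [0.001, 0.149, 0.989, 0.0]
contact_force: [0.1, 1.6, 2.0]
width: 9.9
```

```bash
python3 - <<'E'
from hole import *
v=V('wrist');say(v.st);v.save('F')
Rm=rot(v.st['ee_rot']); print('implied centre',v.st['tcp_pos']+Rm@[58,0,0],'yaw',np.degrees(np.arctan2(Rm[1,0],Rm[0,0])))
v=V('scene'); cv2.imwrite('pics/F2.png',cv2.resize(v.img[150:250,200:400],None,fx=4,fy=4))
E
```

```text
t 40.4 tcp [ 550.5 -193.7   28. ] q [-5.460e-01  3.920e-01  1.710e+00  1.000e-03  1.038e+00 -1.818e+00] w 9.9 F [0.1 1.6 2. ]
[[-0.956, 0.295, 0.002], [0.295, 0.956, 0.0], [-0.002, 0.001, -1.0]]
implied centre [ 495.02747849 -176.60516898   27.89209209] yaw 162.8719447614756
```

View pics/F.png

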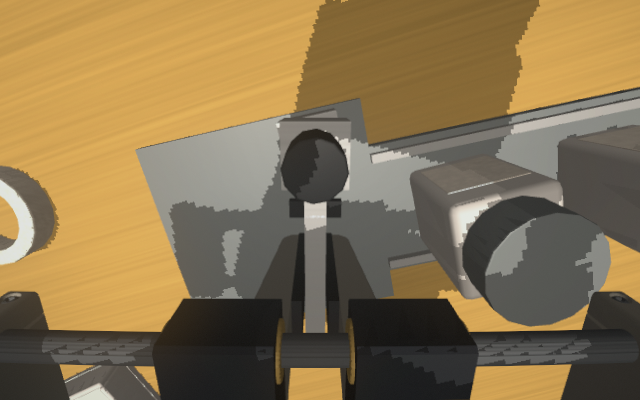

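View pics/F2.png

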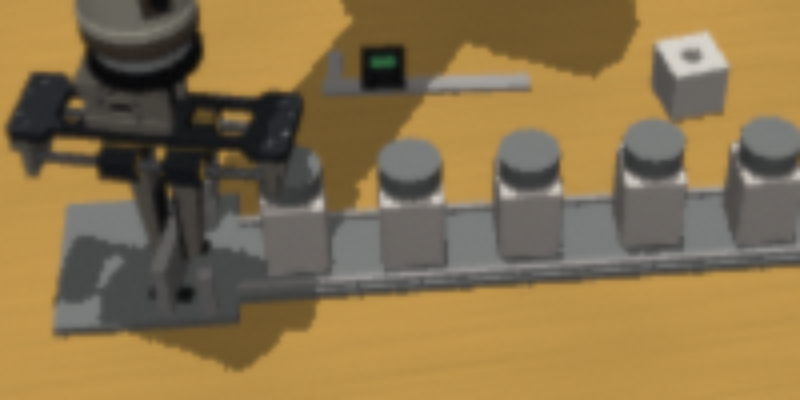

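Call:
{"method": "send_rows", "body": {
  "travel": [
    [0.0002,0.00405,0],
    [0.0002,0.00405,0],
    [0.0001,0.0024,0],
    [0,0,0],
    [0,0,0]
  ],
  "dr": [
    [0,0,-4],
    [0,0,-4],
    [0,0,-2.4],
    [0,0,0],
    [0,0,0]
  ],
  "jaw": [0,0,0,0,0]
}}

```text
time_s: 40.92
tcp_pos: [552.5, -183.8, 28.0]
ee_rot: [0.001, 0.058, 0.998, -0.0]
contact_force: [0.1, -1.9, 3.3]
width: 9.9
```

Call:
{"method": "send_rows", "body": {
  "travel": [
    [0,0.0015,0],
    [0,0.001,0],
    [0,0,0],
    [0,0,0]
  ],
  "dr": [
    [0,0,-1.5],
    [0,0,-1],
    [0,0,0],
    [0,0,0]
  ],
  "jaw": [0,0,0,0]
}}

```text
time_s: 41.25
tcp_pos: [552.6, -182.1, 28.0]
ee_rot: [0.001, 0.035, 0.999, -0.001]
contact_force: [-0.9, -5.1, 1.8]
width: 10.0
```

```bash
python3 - <<'E'
from hole import *
v=V('wrist');say(v.st);v.save('G')
Rm=rot(v.st['ee_rot']); print('implied centre',v.st['tcp_pos']+Rm@[58,0,0],'yaw',np.degrees(np.arctan2(Rm[1,0],Rm[0,0])))
v=V('scene'); cv2.imwrite('pics/G2.png',cv2.resize(v.img[170:240,200:320],None,fx=6.6,fy=6.6))
E
```

```text
t 41.25 tcp [ 552.6 -182.1   28. ] q [-5.250e-01  3.880e-01  1.716e+00 -1.000e-03  1.035e+00 -2.025e+00] w 10.0 F [-0.9 -5.1  1.8]
[[-0.998, 0.071, 0.001], [0.071, 0.998, -0.002], [-0.002, -0.002, -1.0]]
implied centre [ 494.77892461 -177.96980501   27.89094331] yaw 175.9570289239648
```

View pics/G2.png

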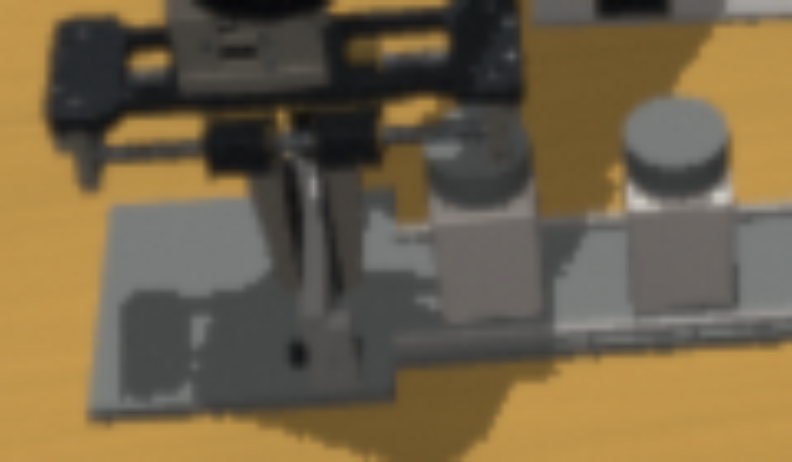

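Call:
{"method": "send_rows", "body": {
  "travel": [
    [0,0,0],
    [0,0,0],
    [0,0,0],
    [0,0,0],
    [0,0,-0.01],
    [0,0,-0.03],
    [0,0,-0.04],
    [0,0,-0.04],
    [0,0,-0.04],
    [0,0,-0.03]
  ],
  "dr": [
    [0,0,0],
    [0,0,0],
    [0,0,0],
    [0,0,0],
    [0,0,0],
    [0,0,0],
    [0,0,0],
    [0,0,0],
    [0,0,0],
    [0,0,0]
  ],
  "jaw": [0.3,0.3,0.3,0.3,0.3,0.3,0.3,0.3,0.3,0.3]
}}

```text
time_s: 42.18
tcp_pos: [553.2, -181.1, 222.5]
ee_rot: [0.003, 0.035, 0.999, -0.001]
contact_force: [0.2, -0.3, -0.0]
width: 27.4
```

Call:
{"method": "send_rows", "body": {
  "travel": [
    [0.03,0,-0.03],
    [0.03,0,-0.03],
    [0.03,0,-0.03],
    [0.03,0,0],
    [0,0,0],
    [0,0,0]
  ],
  "dr": [
    [0,0,0],
    [0,0,0],
    [0,0,0],
    [0,0,0],
    [0,0,0],
    [0,0,0]
  ],
  "jaw": [0.3,0.3,0.3,0.3,0.3,0.3]
}}

```text
time_s: 42.68
tcp_pos: [433.7, -172.4, 307.1]
ee_rot: [0.002, 0.036, 0.999, -0.0]
contact_force: [0.7, -0.0, -0.3]
width: 27.3
```

```bash
python3 - <<'E'
from hole import *
from seg import comps
v=V('wrist');say(v.st);v.save('H');P=v.pts()
for b in ((90,104),(49,60),(78,90)):
    print(b)
    for o in comps(v,P,*b,amin=100): print(o)
v=V('scene'); cv2.imwrite('pics/H2.png',cv2.resize(v.img[120:260,160:460],None,fx=2.6,fy=2.6))
v=V('top');v.save('H3')
E
```

```text
t 42.68 tcp [ 433.7 -172.4  307.1] q [-6.390e-01 -1.800e-01  1.752e+00  1.000e-03  1.566e+00 -2.139e+00] w 27.3 F [ 0.7 -0.  -0.3]
[[-0.997, 0.071, 0.003], [0.071, 0.997, -0.001], [-0.003, -0.001, -1.0]]
(90, 104)
(array([379., 250.]), 425, array([ 544. , -100.4,   96.3]), array([544.9, -98.7]), array([43.3, 19.7]), 26.4)
(array([573., 252.]), 938, array([566.9, 147.8,  96. ]), array([568.3, 149.1]), array([44.1, 43.7]), 3.3)
(array([438., 255.]), 955, array([556.6, -26.5,  96.3]), array([557.7, -25.8]), array([44.2, 43.5]), 30.6)
(array([504., 254.]), 953, array([562.3,  57.7,  96.4]), array([563.8,  58.4]), array([43.8, 44.5]), 81.4)
(array([629., 257.]), 659, array([579.3, 224.6,  95.7]), array([580.9, 225.1]), array([44.6, 30.7]), 8.5)
(49, 60)
(array([315., 199.]), 157, array([ 485.6, -175.9,   54.9]), array([ 487.7, -176.2]), array([29.1, 13.1]), 83.4)
(array([314., 250.]), 390, array([ 558.7, -183.1,   54.8]), array([ 558.9, -183.2]), array([ 9.8, 81.9]), 85.6)
(array([539., 236.]), 199, array([560.7, 129.2,  54.3]), array([562.5, 129.2]), array([15.9, 47.6]), 62.5)
(array([36
[... 162 characters left out ...]
ay([556.6,  38.6]), array([15.9, 46. ]), 62.3)
(array([597., 236.]), 149, array([567.3, 212.5,  55. ]), array([568.2, 213.2]), array([14.3, 34.3]), 57.9)
(78, 90)
(array([314., 214.]), 271, array([ 494.6, -177.5,   84.4]), array([ 495.2, -177.5]), array([22.5, 21.3]), 66.6)
(array([557., 243.]), 223, array([558.6, 134.3,  83.9]), array([560.8, 136.8]), array([17.1, 41.9]), 58.6)
(array([428., 241.]), 137, array([542.3, -35.5,  83.9]), array([544.2, -34.2]), array([12.7, 38.9]), 32.5)
(array([491., 243.]), 181, array([550.8,  46.2,  83.9]), array([552.7,  47.6]), array([15. , 40.3]), 47.2)
(array([618., 247.]), 246, array([570.2, 218.2,  83.6]), array([573., 221.]), array([18.8, 43.7]), 58.8)
```

View pics/H.png

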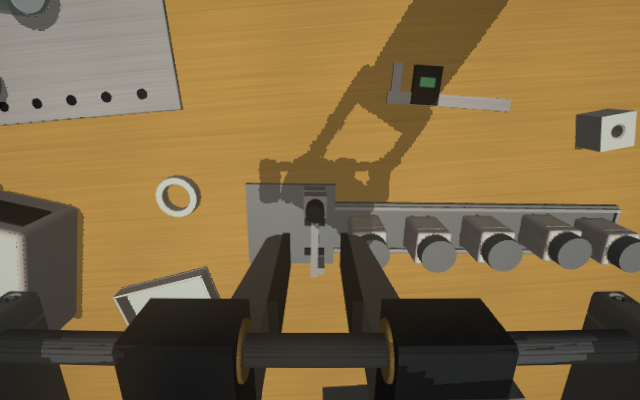

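View pics/H2.png

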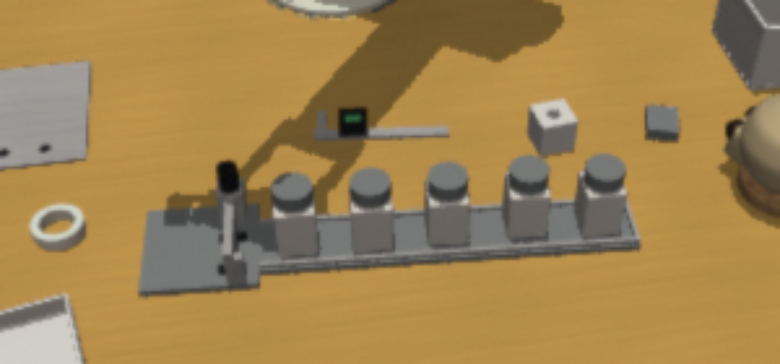

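```bash
python3 - <<'E'
from h import *
print(finish_job()); print(observe()['time_s'])
E
```

```text
the job is handed in; nothing more can be done
None
the job is handed in; nothing more can be done
```

I stood all three tipped jars upright in the lane. I then hung the gate about 80° open, pushed the hinge pin home and swung the gate shut. I handed the job in at about 43 s of the 210 s allowed.

These are the last checks before handing in:
- **Jars:** all five stand in the lane, cap tops at about 96 mm, with centres within 5 mm of the lane's centre line. The arm was over the jar next to the gate in the last wrist view, so only part of its cap showed there; the scene picture shows it upright.
- **Pin:** its head top is 29.5–30 mm above the gate's knuckle (30 mm nominal), and pushing it down met about 6 N, so it is home.
- **Gate:** the leaf lies at about -5°, against -4.9° for fully shut. The force rose to about 5 N as it reached the post.
- **Other things on the table:** they look unmoved. I judged this by eye and did not measure it.

Two things needed mending on the way:
- **First jar:** the wrist's pitch limit stopped it 8 mm above the floor. I lowered it leaning about 6°, and it settled flat on release.
- **Gate:** the hole was about 2 mm off the hinge when I first lowered it, so I moved it over before letting go.

No check failed or disagreed.

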